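Load table buttons into the tilted feed rail

TASK

Load the three pale table buttons into the tilted feed rail, one behind the other, all lying flat with screw hole up and dark tongue pointing downhill, and push the row fully home against the red stop with no gaps. One button already lies the right way in the open upper channel and only needs pushing. Leave the glue bottle, the dark offcut, the rasp and the vise with its chair leg alone.

Things in the scene. Friction and masses are not known exactly. Their poses are not given: they have to be found in the camera images.
- rail: fixed tilted feed rail (metal, blue walls), 15 degrees downhill along +x. Origin: middle of its floor at the tube mouth, 95 mm above the bench; x downhill along the floor, y across, z square to the floor. x 0 to 144 mm is a tube, inside 34 wide x 34 high, walls 6 thick, roof lips 4 thick (12 mm slot between). x -96 to 0 is an open channel. Buttons do not slide by themselves; 1-2 N pushes the row.
- rail_stop (a point): middle of the floor at the red end stop's inner face, 144 mm downhill of the mouth. Three buttons against the stop fill the rail up to 24 mm outside the mouth (rail x = -24): the last one sticks out by that much. Fingers do not fit into the tube: each button pushes those before it
- rail_top (a point): middle of the floor at the upper, open end of the channel, rail x = -96 mm. The channel's two side guides are only 8 mm high above the floor and 5 thick, 34 mm apart inside at the mouth and flaring to 41 here, 52 over all. Clear air beside it, nothing behind it
- stand: fixed stand under the rail: plywood base 200 x 120 x 12 mm and two 30 mm wide posts hidden beneath the rail. Origin: on the bench straight below the tube mouth; x is the downhill direction, level; the base reaches from x = -40 to 160
- button_a: table button: pale wood block 56 long x 30 wide x 32 high (mm), 40 g. Its +x end is a dark tongue, 14 long, full width, 12 high, flush with the underside; the other 42 mm are full height with a dark screw hole mark on top. Origin: centre of the underside; x towards the tongue, z up. Starts in the rail's open channel, tongue downhill, its nose near the mouth
- button_b: table button identical to button_a; starts flat on the bench to the robot's right, turned any of many ways
- button_c: table button identical to button_a; starts flat on the bench to the robot's right, turned any of many ways
- glue: bystander: white glue bottle, 58 diameter x 170 high (mm), standing, 0.4 kg; origin: centre of its foot
- offcut: bystander: dark plain wood offcut without a tongue, 60 x 30 x 30 mm, not to be loaded; origin: centre of its underside, x along its length
- rasp: bystander: rasp lying flat, 213 long, up to 26 wide and high (mm), round wooden handle towards -x, steel blade towards +x; origin: on the bench beneath its middle
- vise: bystander, fixed: wooden-jawed vise about 160 x 100 x 85 mm high holding a curved pale chair leg that rises to about 255 mm above the bench and leans 70 mm towards its -y; origin: centre of its underside
- button_a_nose (a point): tongue end of button_a: middle of the lower edge of its end face, 28 mm along +x from its origin
- button_a_tail (a point): plain end of button_a: middle of the lower edge of its end face, 28 mm along -x from its origin
- button_b_nose (a point): tongue end of button_b: middle of the lower edge of its end face, 28 mm along +x from its origin
- button_b_tail (a point): plain end of button_b: middle of the lower edge of its end face, 28 mm along -x from its origin
- button_c_nose (a point): tongue end of button_c: middle of the lower edge of its end face, 28 mm along +x from its origin
- button_c_tail (a point): plain end of button_c: middle of the lower edge of its end face, 28 mm along -x from its origin
Things that resemble listed ones, but are neither listed nor needed, are in the scene too. Leave any orange, turquoise or yellow look-alike of the button_c alone.

How it is judged:
At the end, for the whole second after the job is handed in: all three buttons lie in the rail in one row against the stop, each within 6 mm of its fully-home place along the rail (tongue ends 144, 88 and 32 mm beyond the mouth, in any order), tongue downhill, hole up, flat on the rail floor within 6 mm, and at rest (((x of button_a_nose in the frame of rail between 0.138 and 0.148 m and x of button_a_tail in the frame of rail below 0.099 m) or (x of button_a_nose in the frame of rail between 0.082 and 0.092 m and x of button_a_tail in the frame of rail below 0.043 m) or (x of button_a_nose in the frame of rail between 0.026 and 0.036 m and x of button_a_tail in the frame of rail below -0.013 m)) and y of button_a_nose in the frame of rail between -0.006 and 0.006 m and z of button_a_nose in the frame of rail between -0.006 and 0.006 m and y of button_a_tail in the frame of rail between -0.006 and 0.006 m and z of button_a_tail in the frame of rail between -0.006 and 0.006 m and angle between each of button_a, button_b, button_c's own z axis and vertical below 0.5 rad and linear speed of each of button_a, button_b, button_c below 0.02 m/s and ((x of button_b_nose in the frame of rail between 0.138 and 0.148 m and x of button_b_tail in the frame of rail below 0.099 m) or (x of button_b_nose in the frame of rail between 0.082 and 0.092 m and x of button_b_tail in the frame of rail below 0.043 m) or (x of button_b_nose in the frame of rail between 0.026 and 0.036 m and x of button_b_tail in the frame of rail below -0.013 m)) and y of button_b_nose in the frame of rail between -0.006 and 0.006 m and z of button_b_nose in the frame of rail between -0.006 and 0.006 m and y of button_b_tail in the frame of rail between -0.006 and 0.006 m and z of button_b_tail in the frame of rail between -0.006 and 0.006 m and ((x of button_c_nose in the frame of rail between 0.138 and 0.148 m and x of button_c_tail in the frame of rail below 0.099 m) or (x of button_c_nose in the frame of rail between 0.082 and 0.092 m and x of button_c_tail in the frame of rail below 0.043 m) or (x of button_c_nose in the frame of rail between 0.026 and 0.036 m and x of button_c_tail in the frame of rail below -0.013 m)) and y of button_c_nose in the frame of rail between -0.006 and 0.006 m and z of button_c_nose in the frame of rail between -0.006 and 0.006 m and y of button_c_tail in the frame of rail between -0.006 and 0.006 m and z of button_c_tail in the frame of rail between -0.006 and 0.006 m); the robot touches nothing.
It fails at once if the glue bottle is pushed more than 30 mm or tipped (distance of glue from where it was at the start of the episode above 0.03 m or angle between glue's own z axis and vertical above 0.5 rad).
It fails at once if the offcut is moved more than 30 mm or tipped (distance of offcut from where it was at the start of the episode above 0.03 m or angle between offcut's own z axis and vertical above 0.5 rad).
It fails at once if the rasp is moved more than 30 mm or rolled over (distance of rasp from where it was at the start of the episode above 0.03 m or angle between rasp's own z axis and vertical above 0.5 rad).
It fails at once if the robot pushes hard (over 15 N) against the vise or the chair leg in it (contact force between vise and the arm above 15 N or contact force between vise and the fingers above 15 N).
It also fails if it takes over 72 s, if anything falls off the work surface, if the arm or the gripper's body presses on something with over 40 N, if the wrist force passes 120 N, or if a joint passes its speed limit or range.

ROBOT

A 6-joint arm with a two-finger parallel gripper is mounted at the origin on the work surface. World frame = base frame: x ahead of the robot, y to its left, z up, the work surface at z = 0. Lengths are in m, angles in rad, forces in N, time in s.
With the tool pointing down it reaches from about 0.25 to 0.725 m from the base axis. Payload 4 kg.
Tool frame: the origin (TCP) lies on the centre line of the jaws, within the pads' length; the fingertips stand 11 mm ahead of it and the grasp point (between the pads) lies 8 mm behind it; z points along the fingers, x is the direction in which the jaws open and shut, and the axes are right-handed (so a half turn about z gives the same grasp; the last joint's range is limited). The gripper opens to 85 mm and grips with 20 to 120 N. Pads are 22 mm wide; open, the fingers measure 114 mm over their backs; the gripper's body (76 mm by 85 mm) begins 54 mm behind the grasp point. The pads swing forward as they close: fully open they stand 13 mm farther back than shut.
Start: joints at [0, 0.241, 0.005, 1.335, 0, 1.571], TCP at [0.5, -0, 0.242] pointing down, gripper open.
Joint ranges: [-2.72, 2.72], [-1.05, 1.87], [-1.09, 1.28], [-1.99, 2.15], [-1.42, 1.44], [-3.14, 3.14]. Speed limits (rad/s): [2.79, 2.79, 3.14, 3.14, 3.14, 3.14].

INTERFACE

Orientations are given as a unit quaternion [w, x, y, z].
In Python, from bench import status, eyes, env gives the robot as it stands.
- The arm moves only by the tool arm_command, never from a script. Its argument "motion" is a list of rows, each an object with "slide": the shift along the tool's x, y, z in mm, a list of three; "twist": the turn, a rotation vector about the tool's x, y, z in degrees, a list of three. A call has 1 to 20 rows; each row is the pose to reach, as a shift and turn from the pose commanded when the call began, along the tool's axes at that moment; what a row does not reach only later rows make up. A row lasts 1/12 s, in which the tool goes at most 41.7 mm and 7.16 degrees, less where a joint would pass 70% of its speed; a pose out of reach is approached as far as the arm can. A call with a gripper value outside its range is refused whole. "fingers" is the opening, from 0 (shut) to 1 (fully open), set as the call begins (left out, the last holds). The fingers move at their own pace and stop on an object; "newtons" is the grip in N (left out, the last holds). Time passes only in rows, so rows that repeat a pose let the fingers close. It gives the time, the measured TCP pose, the force and the opening at its end, in the units of the state.
- status.state(): the state, without advancing time (a new reading comes with each control period).
- eyes.read_camera(name): name is "scene" or "side" or "wrist"; returns the picture (384x512x3 uint8, red, green, blue); there is no depth.
- eyes.camera_info(name): a dict with "fovy" (degrees; the focal length in pixels is half the picture's height over the tangent of half this angle, whatever the lens; pixels are square), "cx", "cy" (the principal point, pixels), "origin" and "rotation" of the camera in the world. Camera axes: x right, y down, z forward; pixel columns grow to the right and rows downward; lengths in m; the calibration is good to about 2 mm. A picture is of the moment at which its call begins: read the wrist's pose just before it. camera_info takes no time and is no camera call; for the wrist camera it gives the pose at the moment of the call.
- env.job_done(): hands the job in, once; it reports no verdict.
The state is a dict: "time_s": time; "joint_pos": joint angles; "qvel": joint speeds; "joint_efforts": joint torques, N m; "ee_pos": TCP position; "tool_rot": TCP orientation; "force": force on the tool from outside, world axes, zero at the start; "torque": the same for the moment, N m; "opening": opening from 0.0 (shut) to 1.0 (fully open).
Only numpy, scipy, OpenCV 4.12 (cv2) and the standard library are available. Lean on these libraries where they do the work, as an engineer would, in place of code of your own. Each camera call takes 0.05 s, during which the arm holds its last target.

## Working session

There is one attempt and no reset: what is moved stays moved. The work goes in short steps, Python scripts to look and compute and a tool call to move; the robot and the scene stay as the last step left them, time stands still between calls to the robot, and variables do not carry over. Pictures are saved under pics/ and viewed, and the job is handed in when it is done.

Besides the shell and the picture viewer there is one more tool, called in YAML: its name, and indented under it one key for each argument. arm_command: Moves the arm, as the interface text tells. Its arguments: {"type":"object","properties":{"motion":{"type":"array","items":{"type":"object","properties":{"slide":{"type":"array","items":{"type":"number"}},"twist":{"type":"array","items":{"type":"number"}}}}},"fingers":{"type":"number"},"newtons":{"type":"number"}},"required":["motion"]}

```bash
ls; mkdir -p pics; python3 - <<'E'
from bench import status, eyes, env
import cv2, numpy as np
print(status.state())
for n in ["scene","side","wrist"]:
    i=eyes.camera_info(n); print(n,i)
    im=eyes.read_camera(n); cv2.imwrite(f"pics/{n}0.png",im[:,:,::-1])
E
```

```text
pics
{'time_s': 0.0, 'joint_pos': array([-1.17633046e-05,  2.41381709e-01,  3.70546099e-03,  1.33521245e+00,
       -2.33867384e-05,  1.57080312e+00]), 'qvel': array([-2.44421060e-03, -6.81378868e-05, -9.48683091e-04,  5.43489584e-04,
        6.87002727e-04,  5.26956637e-04]), 'joint_efforts': array([ 5.50268451e-04, -3.72315860e+01,  2.52406776e+01,  1.67737965e-02,
        2.29149265e-05,  1.14679995e-05]), 'ee_pos': array([ 4.99376672e-01, -1.27149409e-05,  2.41421403e-01]), 'tool_rot': array([ 1.16907633e-05,  9.99999453e-01, -9.26628716e-06, -1.04618328e-03]), 'force': array([-0.34108888,  0.27026339, -0.44764674]), 'torque': array([ 0.02155127, -0.0072394 , -0.00091342]), 'opening': 1.0018699712819261}
scene {'fovy': 48.46522266459505, 'cx': 251.8203520530941, 'cy': 191.9906415265339, 'origin': array([1.21818723, 0.60593521, 0.9289333 ]), 'rotation': array([-0.13744691,  0.32663064,  0.85132   , -0.38687857])}
side {'fovy': 50.45142651974649, 'cx': 255.89460534921366, 'cy': 183.86879769951582, 'origin': array([ 0.06582902, -0.82347156,  0.6736975 ]), 'rotation': array([-0.4608882 ,  0.83148761, -0.27208866,  0.14892343])}
wrist {'fovy': 71.39417245892119, 'cx': 256.98219167734646, 'cy': 187.68982714257243, 'origin': array([0.49902999, 0.06797317, 0.37307467]), 'rotation': array([ 1.34502714e-01,  9.90912932e-01,  3.21325625e-04, -6.90881204e-04])}
```

View pics/scene0.png

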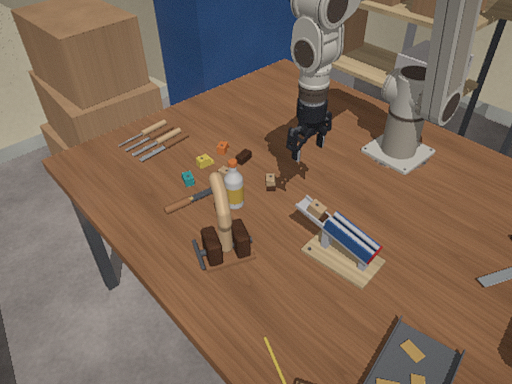

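View pics/side0.png

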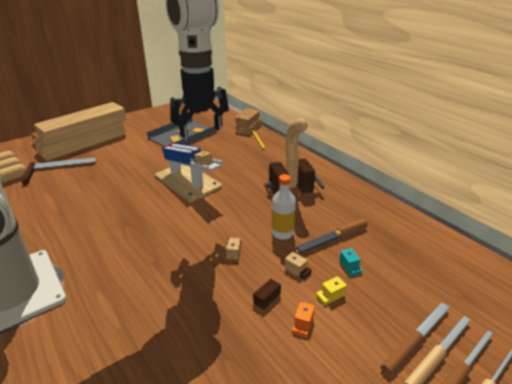

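View pics/wrist0.png

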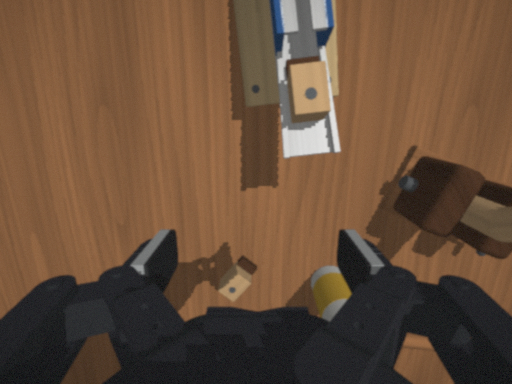

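```bash
cat > h.py <<'E'
from bench import status, eyes, env
import cv2, numpy as np
from scipy.spatial.transform import Rotation as R
def Q(q): return R.from_quat([q[1],q[2],q[3],q[0]])
def cam(n):
    i=eyes.camera_info(n); f=192/np.tan(np.radians(i['fovy']/2))
    return i['origin'],Q(i['rotation']).as_matrix(),f,i['cx'],i['cy']
def ray(c,u,v):
    o,M,f,cx,cy=c; return o, M@np.array([(u-cx)/f,(v-cy)/f,1])
def onz(c,u,v,z):
    o,d=ray(c,u,v); return o+d*(z-o[2])/d[2]
def proj(c,P):
    o,M,f,cx,cy=c; p=(np.atleast_2d(P)-o)@M
    return np.c_[cx+f*p[:,0]/p[:,2],cy+f*p[:,1]/p[:,2]]
def crop(src,x0,x1,y0,y1,s,out):
    im=cv2.imread(src)[y0:y1,x0:x1]; cv2.imwrite(out,cv2.resize(im,None,fx=s,fy=s,interpolation=cv2.INTER_CUBIC))
E
python3 - <<'E'
from h import *
crop('pics/side0.png',210,370,220,310,5,'pics/s1.png')
crop('pics/side0.png',150,230,135,205,8,'pics/s2.png')
crop('pics/scene0.png',290,390,190,285,6,'pics/c1.png')
crop('pics/scene0.png',200,290,130,220,6,'pics/c2.png')
crop('pics/wrist0.png',210,350,0,160,3.7,'pics/w1.png')
c=cam('wrist'); print(c)
E
```

```text
(array([0.4990784 , 0.06797317, 0.37318833]), array([[ 9.99999196e-01,  7.50717497e-04, -1.02240091e-03],
       [ 4.51022776e-04, -9.63817860e-01, -2.66561303e-01],
       [-1.18552049e-03,  2.66560628e-01, -9.63817424e-01]]), np.float64(267.22494979562765), 256.98219167734646, 187.68982714257243)
```

View pics/s1.png

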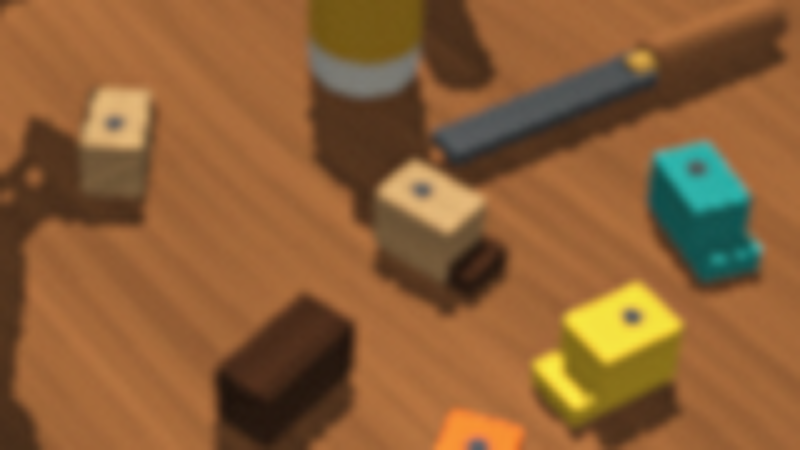

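View pics/s2.png

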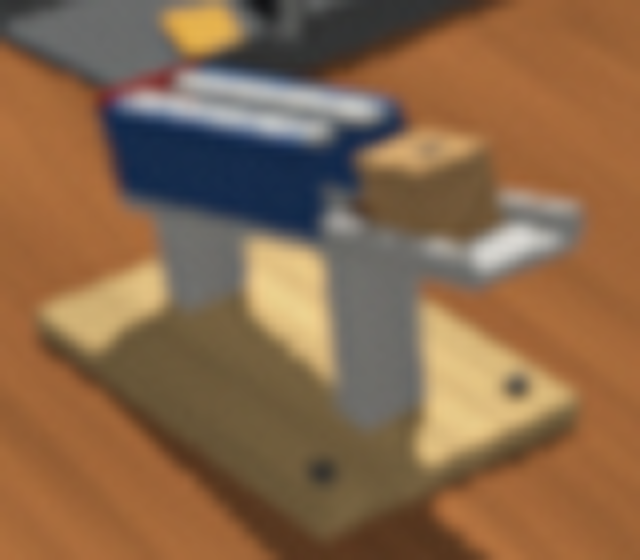

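View pics/c1.png

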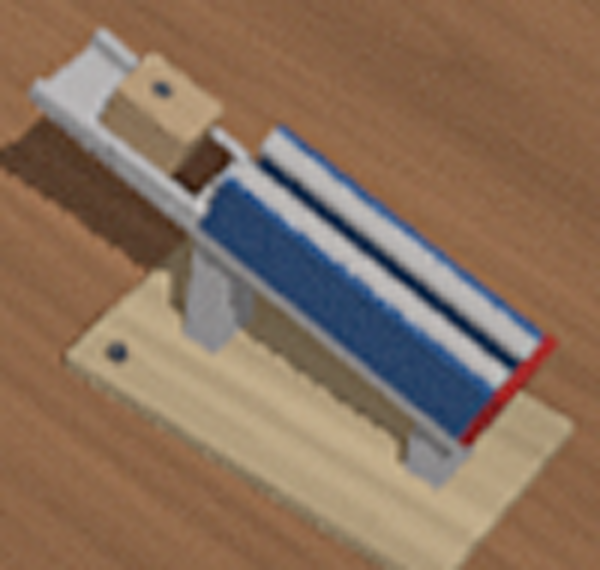

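View pics/c2.png

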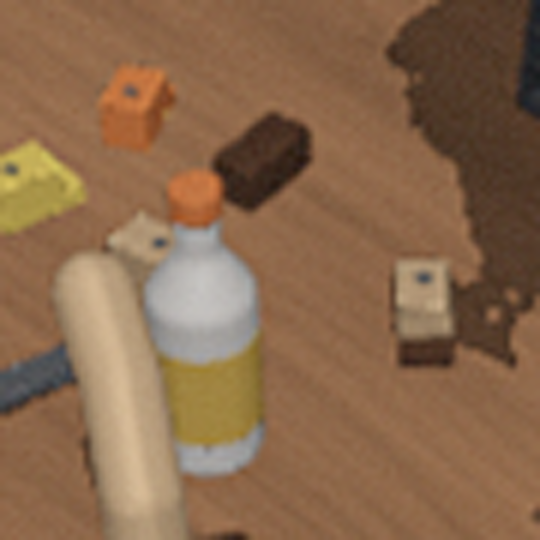

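View pics/w1.png

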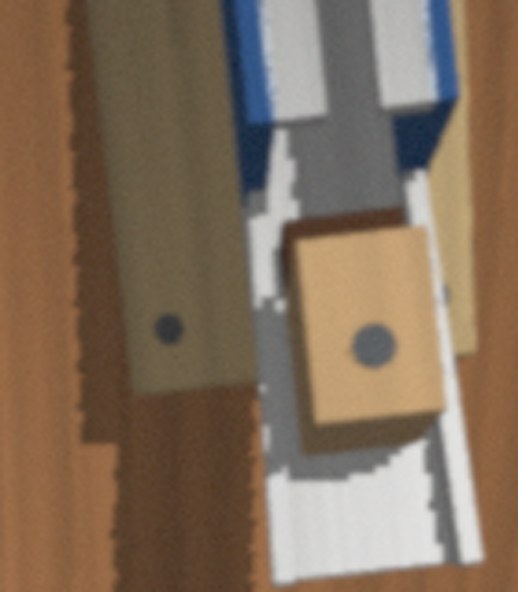

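```bash
cat > fit1.py <<'E'
from h import *
from scipy.optimize import least_squares
W,S,D=cam('wrist'),cam('scene'),cam('side')
c1=lambda x,y:(290+x/6,190+y/6); c2=lambda x,y:(200+x/6,130+y/6)
s2=lambda x,y:(150+x/8,135+y/8); s1=lambda x,y:(210+x/5,220+y/5)
w1=lambda x,y:(210+x/3.7,y/3.7)
def pose(p,L,z0=0):
    c,s=np.cos(p[2]),np.sin(p[2]); L=np.array(L,float)
    return np.c_[p[0]+c*L[:,0]-s*L[:,1],p[1]+s*L[:,0]+c*L[:,1],L[:,2]+z0]
def fit(obs,p0):
    def r(p): return np.concatenate([ (proj(c,pose(p,[l]))[0]-np.array(u)) for c,u,l in obs])
    s=least_squares(r,p0,loss='soft_l1'); return s.x,r(s.x).reshape(-1,2).round(1)
a=np.radians(15)
def rl(x,y,z): # rail -> stand frame
    return (x*np.cos(a)+z*np.sin(a),y,.095-x*np.sin(a)+z*np.cos(a))
if __name__=='__main__':
    obs=[(S,c1(68,355),(-.04,-.06,.012)),(S,c1(572,428),(.16,.06,.012)),
     (D,s2(575,400),(-.04,-.06,.012)),(D,s2(325,520),(-.04,.06,.012)),(D,s2(40,315),(.16,.06,.012)),
     (W,w1(130,392),(-.04,.06,.012)),
     (W,w1(275,583),rl(-.096,.026,.008)),(W,w1(483,562),rl(-.096,-.026,.008)),
     (S,c1(100,30),rl(-.096,.026,.008)),(S,c1(32,85),rl(-.096,-.026,.008))]
    p,r=fit(obs,[.5,.2,1.57]); print('rail',p,np.degrees(p[2])); print(r)
    B=[(-.028,-.015,.032),(-.028,.015,.032),(.014,.015,.032),(.014,-.015,.032)]
    for nm,q,p0 in [('b',[(D,s1(98,88)),(D,s1(153,92)),(D,s1(150,152)),(D,s1(82,145)),(S,c2(398,262)),(S,c2(450,258)),(S,c2(453,308)),(S,c2(398,305))],None),
     ('c',[(D,s1(415,160)),(D,s1(487,203)),(D,s1(445,235)),(D,s1(377,197))],None)]:
        for c,u in q: print(nm,onz(c,*u,.032).round(4))
E
python3 fit1.py
```

```text
rail [0.54028288 0.1224409  1.67269039] 95.8380996497211
[[-1.8 -1. ]
 [-0.4 -1. ]
 [ 0.9 -0.6]
 [-0.7 -0.8]
 [-0.5 -1.2]
 [ 1.   1. ]
 [-0.5 -0.7]
 [-0.2 -0.7]
 [-0.2 -0.7]
 [-0.4 -0.3]]
b [ 0.4702 -0.157   0.032 ]
b [ 0.4902 -0.1755  0.032 ]
b [ 0.4644 -0.2109  0.032 ]
b [ 0.4412 -0.1877  0.032 ]
b [ 0.463 -0.2    0.032]
b [ 0.4394 -0.183   0.032 ]
b [ 0.4681 -0.1508  0.032 ]
b [ 0.4883 -0.1729  0.032 ]
c [ 0.5611 -0.289   0.032 ]
c [ 0.5686 -0.3307  0.032 ]
c [ 0.5394 -0.335   0.032 ]
c [ 0.5307 -0.2979  0.032 ]
```

```bash
python3 - <<'E'
from fit1 import *
for n,u,z in [('rasptip',(435,135),.015),('rasptipR',(455,165),0),('rasp mid',(640,60),.01),('glueL',(312,60),0),('glueR',(420,60),0),('gluebot',(367,97),0),('offc',(300,295),.03),('offR',(352,325),.03),('offL',(220,372),.03),('offB',(265,405),.03)]:
    print(n,onz(D,*s1(*u),z).round(3))
E
```

```text
rasptip [ 0.594 -0.267  0.015]
rasptipR [ 0.599 -0.277  0.   ]
rasp mid [ 0.722 -0.281  0.01 ]
glueL [ 0.593 -0.171  0.   ]
glueR [ 0.639 -0.205  0.   ]
gluebot [ 0.597 -0.211  0.   ]
offc [ 0.466 -0.324  0.03 ]
offR [ 0.473 -0.351  0.03 ]
offL [ 0.412 -0.339  0.03 ]
offB [ 0.417 -0.364  0.03 ]
```

```bash
cat >> h.py <<'E'
RP=[0.5403,0.1224,1.6727]
def railT(p=None):
    p=p or RP
    M=R.from_euler('z',p[2]).as_matrix()@R.from_euler('y',15,degrees=True).as_matrix()
    return M,np.array([p[0],p[1],.095])
def onrail(c,u,v,z):
    M,o0=railT(); o,d=ray(c,u,v); o=M.T@(o-o0); d=M.T@d
    return o+d*(z-o[2])/d[2]
def rows(P,Rm,base=None):
    """print slide mm / twist deg from pose base(measured) to target"""
    s=status.state(); p,q=(s['ee_pos'],Q(s['tool_rot'])) if base is None else base
    sl=q.inv().apply(np.array(P)-p)*1000; tw=(q.inv()*R.from_matrix(Rm)).as_rotvec(degrees=True)
    return sl.round(1),tw.round(1)
def railtool():
    M,_=railT(); return np.c_[-M[:,1],-M[:,0],-M[:,2]]
def downtool(yaw): # tool x at yaw, z down
    c,s=np.cos(yaw),np.sin(yaw); return np.c_[[c,s,0],[s,-c,0],[0,0,-1]]
def railp(x,y,z):
    M,o=railT(); return o+M@np.array([x,y,z])
E
python3 - <<'E'
from fit1 import *
for u in [(315,423),(443,408),(292,228),(428,225)]: print(onrail(W,*w1(*u),.032).round(4))
for u in [(275,583),(483,562)]: print(onrail(W,*w1(*u),.008).round(4))
for u in [(155,57),(222,108)]: print('S',onrail(S,*c1(*u),.032).round(4))
print('tool', rows(railp(-.13,0,.05),railtool()), rows(railp(-.13,0,.025),railtool()))
E
```

```text
[-0.064   0.0153  0.032 ]
[-0.0637 -0.0135  0.032 ]
[-0.02    0.0162  0.032 ]
[-0.0227 -0.0141  0.032 ]
[-0.0966  0.0256  0.008 ]
[-0.0966 -0.0261  0.008 ]
S [-0.0604  0.013   0.032 ]
S [-0.0223  0.0147  0.032 ]
tool (array([ 52.3, -10.4,  64.6]), array([-15. ,   0.9,  -5.8])) (array([53. , -3.9, 88.7]), array([-15. ,   0.9,  -5.8]))
```

arm_command:
  motion:
    - {"slide": [26,-5,32],"twist": [-7,0.4,-3]}
    - {"slide": [52.3,-10.4,64.6],"twist": [-15,0.9,-5.8]}
    - {"slide": [52.3,-10.4,64.6],"twist": [-15,0.9,-5.8]}
    - {"slide": [52.3,-10.4,64.6],"twist": [-15,0.9,-5.8]}
    - {"slide": [53,-3.9,88.7],"twist": [-15,0.9,-5.8]}
    - {"slide": [53,-3.9,88.7],"twist": [-15,0.9,-5.8]}
    - {"slide": [53,-3.9,88.7],"twist": [-15,0.9,-5.8]}
  fingers: 0
  newtons: 30

```text
time_s: 0.73
ee_pos: [0.5521, 0.0031, 0.1542]
tool_rot: [0.13, 0.99, 0.05, 0.007]
force: [0.0, -0.4, 0.5]
opening: 0.008
```

```bash
python3 - <<'E'
from h import *
M,o=railT(); s=status.state(); print(s['time_s'],s['opening'],(M.T@(s['ee_pos']-o)).round(4),s['force']); print(rows(railp(-.13,0,.023),railtool()))
cv2.imwrite('pics/w2.png',eyes.read_camera('wrist')[:,:,::-1])
cv2.imwrite('pics/d2.png',eyes.read_camera('side')[:,:,::-1])
crop('pics/d2.png',130,250,90,210,5,'pics/d2c.png')
E
```

```text
0.7333 0.008217636819770356 [-0.1311  0.0004  0.0261] [ 0.02779958 -0.37720653  0.49311508]
(array([ 0.4, -1.1,  3.1]), array([-0. , -0.1, -0.1]))
```

View pics/w2.png

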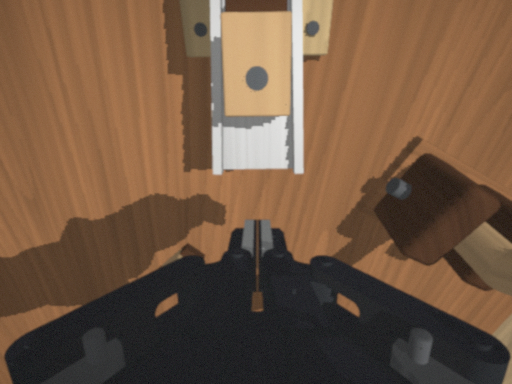

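View pics/d2c.png

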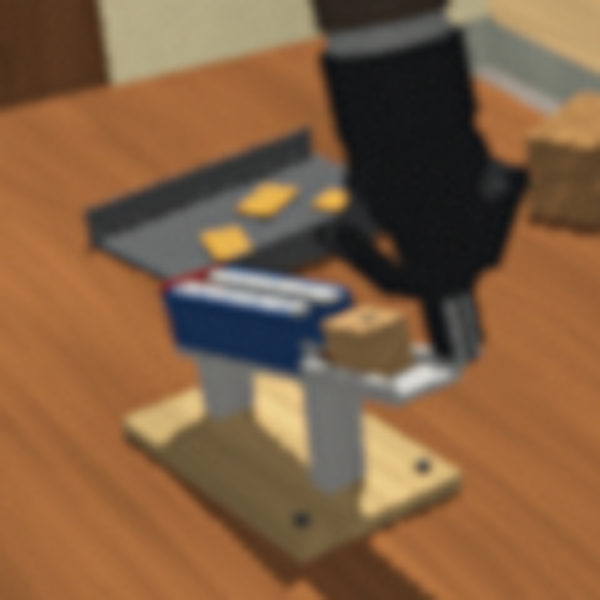

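arm_command:
  motion:
    - {"slide": [0,-20,2]}
    - {"slide": [0,-45,2]}
    - {"slide": [0,-53,2]}
    - {"slide": [0,-60,2]}
    - {"slide": [0,-67,2]}
    - {"slide": [0,-74,2]}
    - {"slide": [0,-81,2]}
    - {"slide": [0,-88,2]}
    - {"slide": [0,-94,2]}
    - {"slide": [0,-100,2]}
    - {"slide": [0,-105,2]}
    - {"slide": [0,-109,2]}
    - {"slide": [0,-112,2]}
    - {"slide": [0,-112,2]}

```text
invalid input
```

```bash
python3 - <<'E'
from h import *
M,o=railT(); s=status.state(); print(s['time_s'],s['opening'],(M.T@(s['ee_pos']-o)).round(4),s['force'])
cv2.imwrite('pics/w3.png',eyes.read_camera('wrist')[:,:,::-1])
cv2.imwrite('pics/d3.png',eyes.read_camera('side')[:,:,::-1])
crop('pics/d3.png',130,250,90,210,5,'pics/d3c.png')
E
```

```text
0.8333 -0.0009233880902253461 [-0.1314 -0.001   0.0277] [0.3308602  0.45297458 0.84808621]
```

View pics/w3.png

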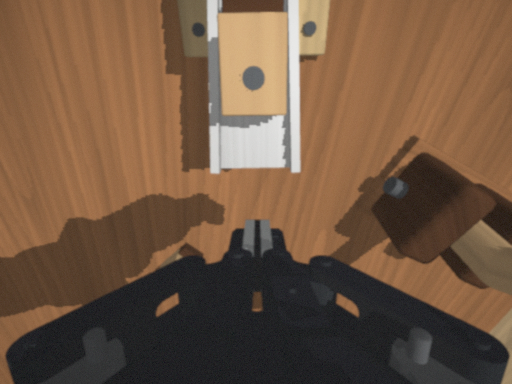

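View pics/d3c.png

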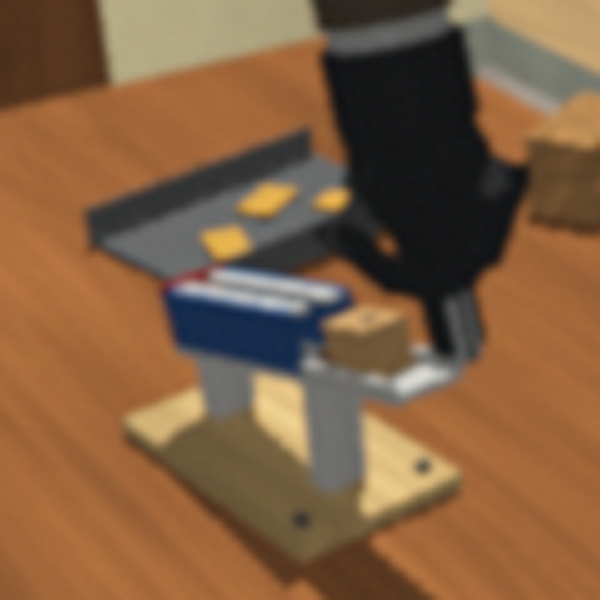

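arm_command:
  motion:
    - {"slide": [0,-20,3],"twist": [0,0,0]}
    - {"slide": [0,-45,3],"twist": [0,0,0]}
    - {"slide": [0,-53,3],"twist": [0,0,0]}
    - {"slide": [0,-60,3],"twist": [0,0,0]}
    - {"slide": [0,-67,3],"twist": [0,0,0]}
    - {"slide": [0,-74,3],"twist": [0,0,0]}
    - {"slide": [0,-81,3],"twist": [0,0,0]}
    - {"slide": [0,-88,3],"twist": [0,0,0]}
    - {"slide": [0,-94,3],"twist": [0,0,0]}
    - {"slide": [0,-100,3],"twist": [0,0,0]}
    - {"slide": [0,-105,3],"twist": [0,0,0]}
    - {"slide": [0,-109,3],"twist": [0,0,0]}
    - {"slide": [0,-112,3],"twist": [0,0,0]}
    - {"slide": [0,-112,3],"twist": [0,0,0]}

```text
time_s: 2.1
ee_pos: [0.542, 0.1113, 0.1214]
tool_rot: [0.13, 0.99, 0.051, 0.008]
force: [0.1, 0.2, -0.2]
opening: -0.001
```

```bash
python3 - <<'E'
from h import *
M,o=railT(); s=status.state(); print(s['time_s'],s['opening'],(M.T@(s['ee_pos']-o)).round(4),s['force'])
cv2.imwrite('pics/w4.png',eyes.read_camera('wrist')[:,:,::-1])
cv2.imwrite('pics/d4.png',eyes.read_camera('side')[:,:,::-1])
crop('pics/d4.png',130,250,90,210,5,'pics/d4c.png')
E
```

```text
2.1 -0.0006400702129949886 [-0.0176 -0.0006  0.0226] [ 0.06674373  0.18775153 -0.21238993]
```

View pics/w4.png

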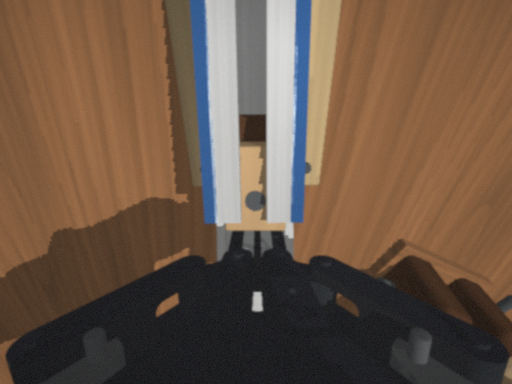

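View pics/d4c.png

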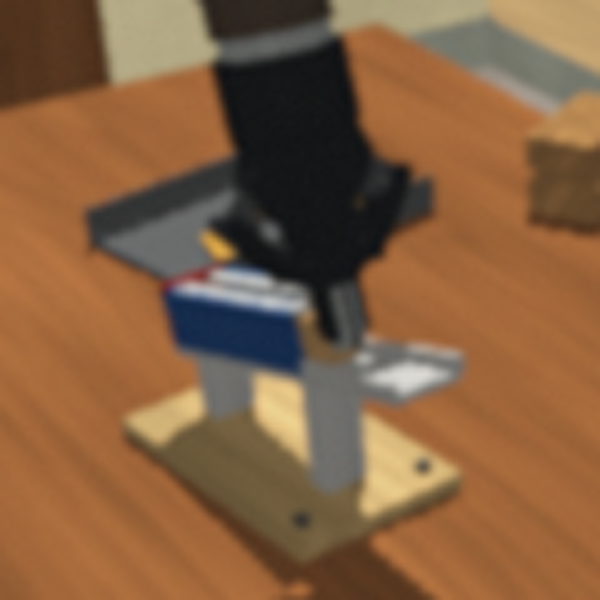

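```bash
python3 - <<'E'
from h import *
y=np.radians(49); g=np.array([.4645,-.175])-.007*0
print(rows(railp(-.13,0,.08),railtool()))
print(rows([g[0],g[1],.2],downtool(y-np.pi/2)))
E
```

```text
(array([ -0.4, 111.8, -57.3]), array([ 0. , -0.1, -0. ]))
(array([-106.2,  287.3,   -4.3]), array([14.1, -6.3, 46.6]))
```

arm_command:
  motion:
    - {"slide": [0,30,-10],"twist": [0,0,0]}
    - {"slide": [0,70,-35],"twist": [0,0,0]}
    - {"slide": [0,112,-57],"twist": [0,0,0]}
    - {"slide": [-20,145,-50],"twist": [2,-1,7]}
    - {"slide": [-38,180,-40],"twist": [4,-2,14]}
    - {"slide": [-56,210,-32],"twist": [6,-3,21]}
    - {"slide": [-74,240,-22],"twist": [8,-4,28]}
    - {"slide": [-92,265,-12],"twist": [11,-5,35]}
    - {"slide": [-106,287,-4],"twist": [13,-6,42]}
    - {"slide": [-106,287,-4],"twist": [14.1,-6.3,46.6]}
    - {"slide": [-106,287,-4],"twist": [14.1,-6.3,46.6]}
    - {"slide": [-106,287,-4],"twist": [14.1,-6.3,46.6]}
  fingers: 0.75

```text
time_s: 3.2
ee_pos: [0.4643, -0.1757, 0.1999]
tool_rot: [0.0, 0.937, -0.35, -0.0]
force: [0.4, 0.5, -0.3]
opening: 0.749
```

```bash
python3 - <<'E'
from h import *
s=status.state(); print(s['time_s'],s['opening'],s['ee_pos'],s['force'])
print(cam('wrist'))
cv2.imwrite('pics/w5.png',eyes.read_camera('wrist')[:,:,::-1])
E
```

```text
3.2 0.7493040473055207 [ 0.46429794 -0.1756568   0.19986288] [ 0.39782681  0.54501921 -0.27264747]
(array([ 0.5079563 , -0.12416371,  0.33140451]), array([[ 7.54771683e-01, -6.32269700e-01, -1.74799121e-01],
       [-6.55987413e-01, -7.27291564e-01, -2.01810542e-01],
       [ 4.68764780e-04,  2.66986905e-01, -9.63700043e-01]]), np.float64(267.22494979562765), 256.98219167734646, 187.68982714257243)
```

View pics/w5.png

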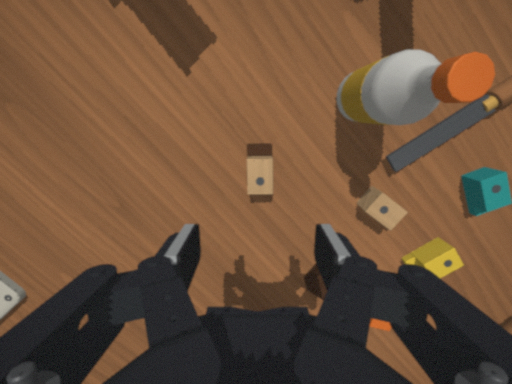

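```bash
python3 - <<'E'
from h import *
crop('pics/w5.png',225,425,130,240,4,'pics/w5c.png')
E
```

```text
(no output)
```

View pics/w5c.png

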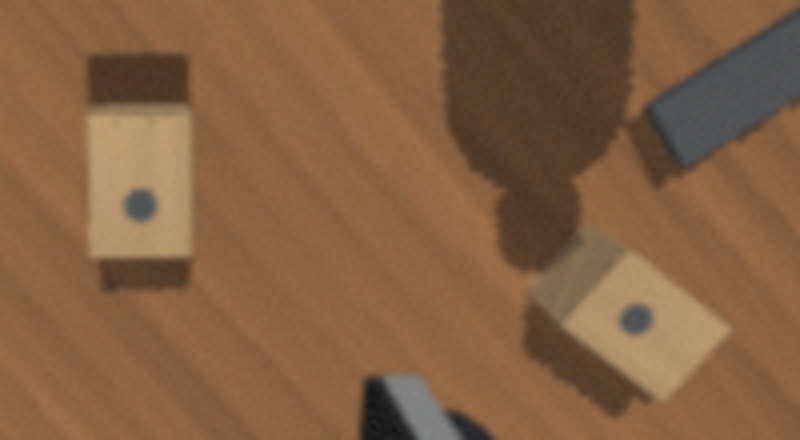

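```bash
cat > m.py <<'E'
from h import *
W=(np.array([ 0.5079563 , -0.12416371,  0.33140451]), np.array([[ 7.54771683e-01, -6.32269700e-01, -1.74799121e-01],
       [-6.55987413e-01, -7.27291564e-01, -2.01810542e-01],
       [ 4.68764780e-04,  2.66986905e-01, -9.63700043e-01]]),267.22494979562765, 256.98219167734646, 187.68982714257243)
f=lambda x,y: onz(W,225+x/4,130+y/4,.032)[:2]
def bt(fl,fr,rr,rlft):
    F=(fl+fr)/2; B=(rr+rlft)/2; d=F-B; yaw=np.arctan2(d[1],d[0]); u=d/np.linalg.norm(d)
    o=(F+B)/2+.007*u
    print('len',np.linalg.norm(d),'w',np.linalg.norm(fl-fr),np.linalg.norm(rr-rlft),'mid',(F+B)/2,'yaw',np.degrees(yaw), 'side yaw',np.degrees(np.arctan2(*(fl-rlft)[::-1])),np.degrees(np.arctan2(*(fr-rr)[::-1])))
bt(f(89,112),f(188,110),f(192,257),f(89,258))
bt(f(731,328),f(665,402),f(563,325),f(630,248))
E
python3 m.py
```

```text
len 0.043159856802062475 w 0.027913165252054107 0.030147418146255746 mid [ 0.46498712 -0.17888981] yaw 49.935953115854 side yaw 48.44834102002865 51.4132609032666
len 0.04173838867569402 w 0.02907902581283663 0.029323769533037895 mid [ 0.55110043 -0.3108429 ] yaw -77.61751975015521 side yaw -77.79511591775497 -77.4417304582276
```

```bash
python3 - <<'E'
from h import *
T=downtool(np.radians(49.7-90))
print(rows([.465,-.179,.022],T))
E
```

```text
(array([  3. ,   2.8, 177.8]), array([ 0. , -0. , -0.6]))
```

arm_command:
  motion:
    - {"slide": [3,2.8,40],"twist": [0,0,-0.6]}
    - {"slide": [3,2.8,80],"twist": [0,0,-0.6]}
    - {"slide": [3,2.8,120],"twist": [0,0,-0.6]}
    - {"slide": [3,2.8,150],"twist": [0,0,-0.6]}
    - {"slide": [3,2.8,170],"twist": [0,0,-0.6]}
    - {"slide": [3,2.8,178],"twist": [0,0,-0.6]}
    - {"slide": [3,2.8,178],"twist": [0,0,-0.6]}
    - {"slide": [3,2.8,178],"twist": [0,0,-0.6]}

```text
time_s: 3.92
ee_pos: [0.4659, -0.1782, 0.0222]
tool_rot: [0.0, 0.939, -0.344, 0.0]
force: [-0.2, 0.3, -0.1]
opening: 0.745
```

arm_command:
  motion:
    - {"slide": [0,0,0],"twist": [0,0,0]}
    - {"slide": [0,0,0],"twist": [0,0,0]}
    - {"slide": [0,0,0],"twist": [0,0,0]}
    - {"slide": [0,0,0],"twist": [0,0,0]}
    - {"slide": [0,0,0],"twist": [0,0,0]}
    - {"slide": [0,0,0],"twist": [0,0,0]}
  fingers: 0
  newtons: 30

```text
time_s: 4.42
ee_pos: [0.4665, -0.1794, 0.0234]
tool_rot: [-0.0, 0.938, -0.346, 0.002]
force: [0.7, 0.1, 6.4]
opening: 0.345
```

```bash
python3 - <<'E'
from h import *
s=status.state(); print(s['time_s'],s['opening'],s['ee_pos'],s['force'])
cv2.imwrite('pics/w6.png',eyes.read_camera('wrist')[:,:,::-1])
cv2.imwrite('pics/d6.png',eyes.read_camera('side')[:,:,::-1])
crop('pics/d6.png',190,310,170,290,5,'pics/d6c.png')
E
```

```text
4.4167 0.34466761778504035 [ 0.46648622 -0.17940702  0.02340566] [0.71154056 0.07492668 6.36594887]
```

View pics/w6.png

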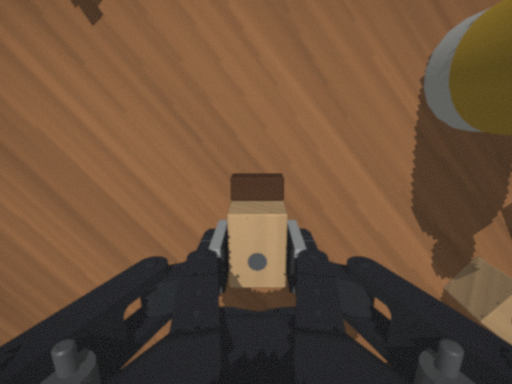

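View pics/d6c.png

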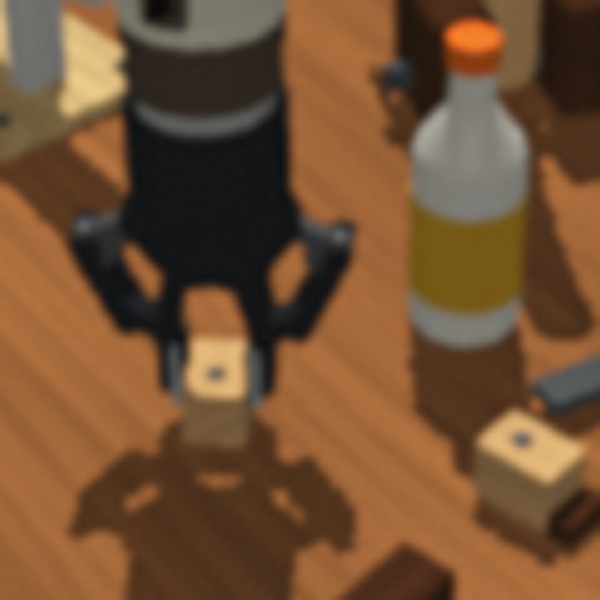

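```bash
python3 - <<'E'
from h import *
p=[.465,-.179,.022];T=downtool(np.radians(49.7-90)); b=(np.array(p),R.from_matrix(T))
print(rows([.465,-.179,.17],T,b))
print(rows(railp(-.1,0,.12),railtool(),b))
print(rows(railp(-.055,0,.08),railtool(),b))
E
```

```text
(array([   0.,    0., -148.]), array([0., 0., 0.]))
(array([ -90.3, -233.2, -214.8]), array([-14.2,   6. , -45.9]))
(array([-114.1, -256.1, -164.5]), array([-14.2,   6. , -45.9]))
```

arm_command:
  motion:
    - {"slide": [0,0,-15],"twist": [0,0,0]}
    - {"slide": [0,0,-50],"twist": [0,0,0]}
    - {"slide": [0,0,-90],"twist": [0,0,0]}
    - {"slide": [0,0,-130],"twist": [0,0,0]}
    - {"slide": [-10,-25,-165],"twist": [-2,1,-6]}
    - {"slide": [-21,-55,-190],"twist": [-4,1.7,-12]}
    - {"slide": [-33,-85,-205],"twist": [-6,2.5,-18]}
    - {"slide": [-45,-115,-214],"twist": [-8,3.3,-24]}
    - {"slide": [-57,-145,-214],"twist": [-9.5,4,-30]}
    - {"slide": [-68,-175,-214],"twist": [-11,4.7,-36]}
    - {"slide": [-80,-205,-214],"twist": [-12.5,5.4,-41]}
    - {"slide": [-90,-233,-214],"twist": [-14.2,6,-45.9]}
    - {"slide": [-102,-245,-190],"twist": [-14.2,6,-45.9]}
    - {"slide": [-114,-256,-164.5],"twist": [-14.2,6,-45.9]}
    - {"slide": [-114,-256,-164.5],"twist": [-14.2,6,-45.9]}
    - {"slide": [-114,-256,-164.5],"twist": [-14.2,6,-45.9]}
    - {"slide": [-114,-256,-164.5],"twist": [-14.2,6,-45.9]}

```text
time_s: 5.93
ee_pos: [0.5447, 0.0894, 0.187]
tool_rot: [0.131, 0.99, 0.049, 0.006]
force: [-0.6, -0.3, 0.3]
opening: 0.349
```

```bash
python3 - <<'E'
from h import *
M,o=railT(); s=status.state(); print(s['time_s'],s['opening'],(M.T@(s['ee_pos']-o)).round(4),s['force'])
print(rows(railp(-.055,0,.0245),railtool()))
cv2.imwrite('pics/w7.png',eyes.read_camera('wrist')[:,:,::-1])
cv2.imwrite('pics/d7.png',eyes.read_camera('side')[:,:,::-1])
crop('pics/d7.png',130,250,90,210,5,'pics/d7c.png')
E
```

```text
5.9333 0.34874491360627946 [-0.056  -0.001   0.0802] [-0.60714963 -0.26783792  0.25416701]
(array([-0.9, -1. , 55.7]), array([ 0. ,  0.1, -0.1]))
```

View pics/w7.png

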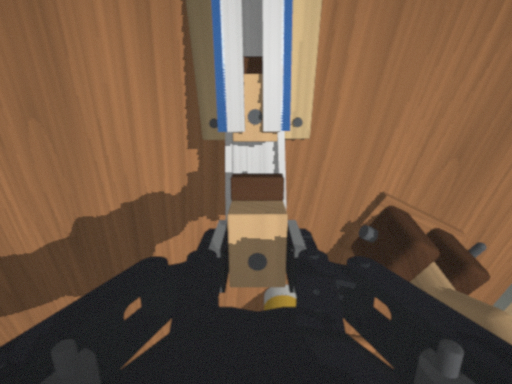

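View pics/d7c.png

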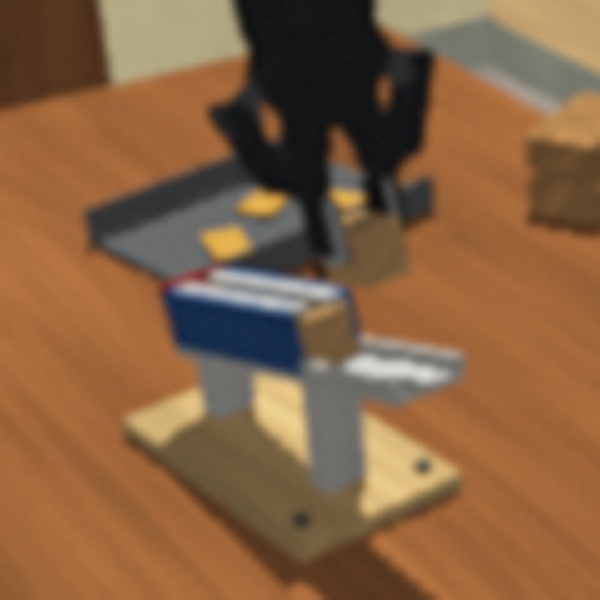

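arm_command:
  motion:
    - {"slide": [-0.7,0,20],"twist": [0,0,0]}
    - {"slide": [-0.7,0,38],"twist": [0,0,0]}
    - {"slide": [-0.7,0,48],"twist": [0,0,0]}
    - {"slide": [-0.7,0,52],"twist": [0,0,0]}
    - {"slide": [-0.7,0,54],"twist": [0,0,0]}
    - {"slide": [-0.7,0,54],"twist": [0,0,0]}

```text
time_s: 6.53
ee_pos: [0.5454, 0.0756, 0.1345]
tool_rot: [0.13, 0.99, 0.049, 0.006]
force: [-0.0, -0.6, -0.7]
opening: 0.344
```

```bash
python3 - <<'E'
from h import *
M,o=railT(); s=status.state(); print(s['time_s'],s['opening'],(M.T@(s['ee_pos']-o)).round(4),M.T@s['force'])
cv2.imwrite('pics/d8.png',eyes.read_camera('side')[:,:,::-1])
crop('pics/d8.png',130,250,90,210,5,'pics/d8c.png')
E
```

```text
6.5333 0.3441808654503753 [-0.0557 -0.0003  0.026 ] [-0.39479184  0.08804114 -0.85201238]
```

View pics/d8c.png

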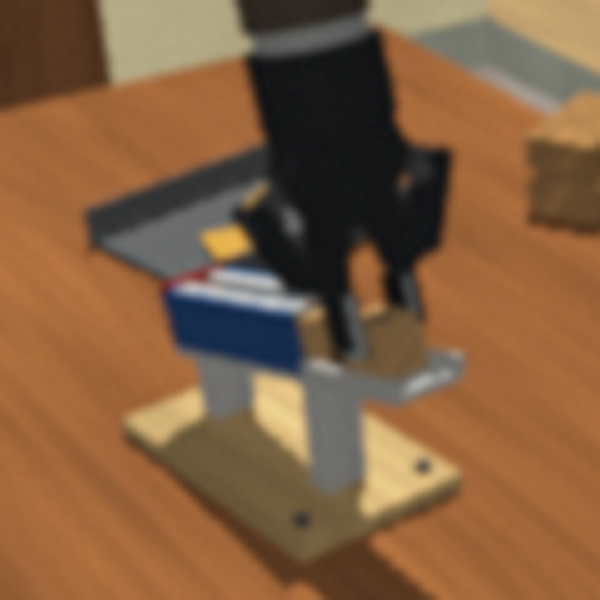

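arm_command:
  motion:
    - {"slide": [0,0,1],"twist": [0,0,0]}
    - {"slide": [0,0,2],"twist": [0,0,0]}
    - {"slide": [0,0,2],"twist": [0,0,0]}

```text
time_s: 6.83
ee_pos: [0.5453, 0.0756, 0.1324]
tool_rot: [0.13, 0.99, 0.05, 0.006]
force: [-0.5, 0.1, 0.1]
opening: 0.342
```

arm_command:
  motion:
    - {"slide": [0,0,0],"twist": [0,0,0]}
    - {"slide": [0,0,0],"twist": [0,0,0]}
    - {"slide": [0,0,0],"twist": [0,0,0]}
    - {"slide": [0,20,0],"twist": [0,0,0]}
    - {"slide": [0,50,0],"twist": [0,0,0]}
    - {"slide": [0,65,0],"twist": [0,0,0]}
    - {"slide": [0,65,0],"twist": [0,0,0]}
  fingers: 0.55

```text
time_s: 7.42
ee_pos: [0.552, 0.0104, 0.1501]
tool_rot: [0.131, 0.99, 0.048, 0.007]
force: [0.4, 0.5, 0.9]
opening: 0.553
```

arm_command:
  motion:
    - {"slide": [0,0,0],"twist": [0,0,0]}
    - {"slide": [0,0,0],"twist": [0,0,0]}
    - {"slide": [0,0,0],"twist": [0,0,0]}
    - {"slide": [0,0,0],"twist": [0,0,0]}
    - {"slide": [0,0,0],"twist": [0,0,0]}
  fingers: 0

```text
time_s: 7.83
ee_pos: [0.5512, 0.0137, 0.1485]
tool_rot: [0.13, 0.99, 0.05, 0.006]
force: [-0.4, -0.5, 0.2]
opening: 0.002
```

```bash
python3 - <<'E'
from h import *
M,o=railT(); s=status.state(); print(s['time_s'],s['opening'],(M.T@(s['ee_pos']-o)).round(4),M.T@s['force'])
cv2.imwrite('pics/w9.png',eyes.read_camera('wrist')[:,:,::-1])
cv2.imwrite('pics/d9.png',eyes.read_camera('side')[:,:,::-1])
crop('pics/d9.png',130,250,90,210,5,'pics/d9c.png')
E
```

```text
7.8333 0.0022500260049944884 [-0.1194  0.0002  0.0234] [-0.49360152  0.49110006  0.07210056]
```

View pics/w9.png

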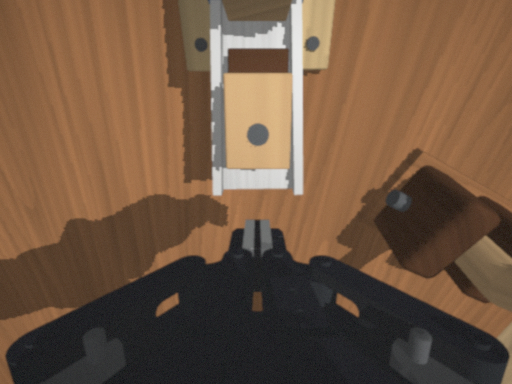

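View pics/d9c.png

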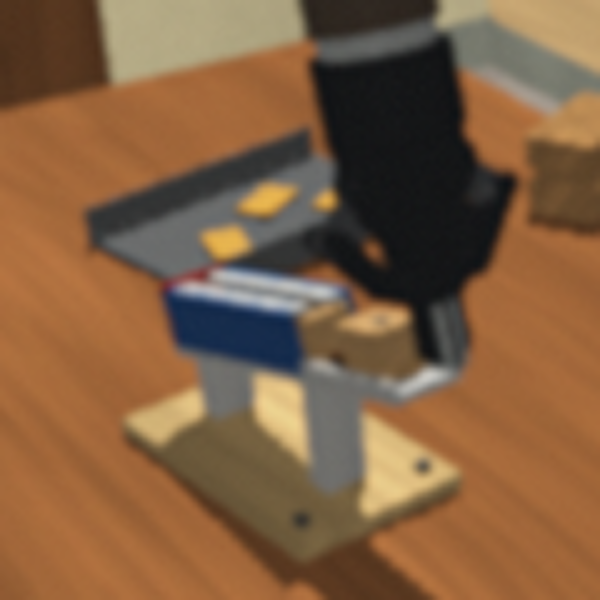

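arm_command:
  motion:
    - {"slide": [0,-15,0.5],"twist": [0,0,0]}
    - {"slide": [0,-22,0.5],"twist": [0,0,0]}
    - {"slide": [0,-29,0.5],"twist": [0,0,0]}
    - {"slide": [0,-36,0.5],"twist": [0,0,0]}
    - {"slide": [0,-43,0.5],"twist": [0,0,0]}
    - {"slide": [0,-50,0.5],"twist": [0,0,0]}
    - {"slide": [0,-57,0.5],"twist": [0,0,0]}
    - {"slide": [0,-64,0.5],"twist": [0,0,0]}
    - {"slide": [0,-71,0.5],"twist": [0,0,0]}
    - {"slide": [0,-78,0.5],"twist": [0,0,0]}
    - {"slide": [0,-85,0.5],"twist": [0,0,0]}
    - {"slide": [0,-91,0.5],"twist": [0,0,0]}
    - {"slide": [0,-96,0.5],"twist": [0,0,0]}
    - {"slide": [0,-100,0.5],"twist": [0,0,0]}
    - {"slide": [0,-101,0.5],"twist": [0,0,0]}
    - {"slide": [0,-101,0.5],"twist": [0,0,0]}

```text
time_s: 9.27
ee_pos: [0.5415, 0.1102, 0.1221]
tool_rot: [0.13, 0.99, 0.05, 0.006]
force: [-0.3, -0.3, 0.4]
opening: 0.002
```

```bash
python3 - <<'E'
from h import *
M,o=railT(); s=status.state(); print(s['time_s'],s['opening'],(M.T@(s['ee_pos']-o)).round(4),M.T@s['force'],s['joint_pos'])
print('up',rows(railp(-.13,0,.09),railtool()))
print('c',rows([.551,-.311,.2],downtool(np.radians(-77.6-90))))
cv2.imwrite('pics/w10.png',eyes.read_camera('wrist')[:,:,::-1])
cv2.imwrite('pics/c10.png',eyes.read_camera('scene')[:,:,::-1])
crop('pics/c10.png',290,390,190,285,6,'pics/c10c.png')
E
```

```text
9.2667 0.0023198995194045665 [-0.0189  0.      0.023 ] [-0.41675522  0.37159232  0.35003434] [ 0.33422975  0.46709612 -0.01781469  1.14949431 -0.25427056  1.81272225]
up (array([  0. , 111.1, -67. ]), array([ 0. ,  0.1, -0.1]))
c (array([-32.8, 425.8,  33.5]), array([  1.5, -22.6, 171.9]))
```

View pics/w10.png

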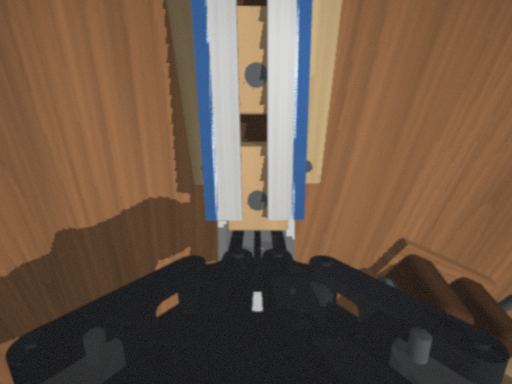

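View pics/c10c.png

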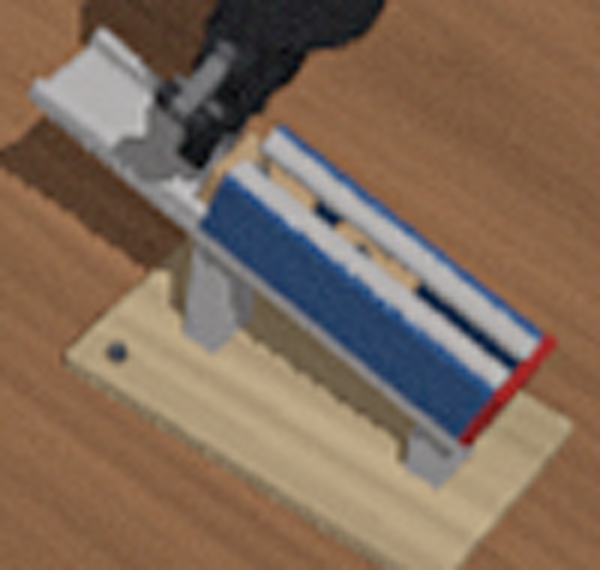

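```bash
python3 - <<'E'
from h import *
b=(railp(-.0185,0,.0228),R.from_matrix(railtool()))
for k,(P,y) in enumerate([((.545,0,.22),30),((.52,-.05,.23),55),((.49,-.1,.23),80),((.47,-.15,.23),102),((.47,-.2,.23),124)]):
    print(rows(P,downtool(np.radians(y)),b))
print(rows([.551,-.311,.2],downtool(np.radians(192.4)),(np.array([.47,-.2,.23]),R.from_matrix(downtool(np.radians(124))))))
E
```

```text
(array([ -7.8, 131.9, -66.3]), array([ 14.8,   3.2, -24. ]))
(array([-37.7, 180.1, -63.7]), array([ 14.1,   6.4, -48.9]))
(array([-72.7, 225.2, -51.7]), array([ 12.8,   9.7, -73.7]))
(array([-97.6, 271.3, -39.3]), array([ 11.3,  12.6, -95.6]))
(array([-102.7,  319.3,  -26.4]), array([   9.3,   15.5, -117.4]))
(array([-137.3,    5.1,   30. ]), array([  0. ,   0. , -68.4]))
```

arm_command:
  motion:
    - {"slide": [0,30,-15],"twist": [0,0,0]}
    - {"slide": [0,65,-35],"twist": [3,0.7,-5]}
    - {"slide": [-2,100,-52],"twist": [7,1.5,-11]}
    - {"slide": [-5,132,-66],"twist": [11,2.4,-17]}
    - {"slide": [-8,140,-66],"twist": [14.8,3.2,-22]}
    - {"slide": [-15,150,-66],"twist": [14.6,4,-29]}
    - {"slide": [-24,163,-65],"twist": [14.4,5,-36]}
    - {"slide": [-32,173,-64],"twist": [14.2,5.8,-43]}
    - {"slide": [-38,180,-64],"twist": [14.1,6.4,-49]}
    - {"slide": [-48,192,-60],"twist": [13.7,7.3,-56]}
    - {"slide": [-58,206,-57],"twist": [13.3,8.3,-63]}
    - {"slide": [-68,219,-53],"twist": [13,9.2,-70]}
    - {"slide": [-76,234,-49],"twist": [12.5,10.2,-77]}
    - {"slide": [-84,248,-45],"twist": [12,11.1,-84]}
    - {"slide": [-93,262,-41],"twist": [11.5,12.1,-91]}
    - {"slide": [-98,276,-38],"twist": [11,13,-98]}
    - {"slide": [-100,292,-34],"twist": [10.5,13.8,-105]}
    - {"slide": [-102,307,-30],"twist": [9.8,14.8,-112]}
    - {"slide": [-102.7,319,-26],"twist": [9.3,15.5,-117.4]}
    - {"slide": [-102.7,319,-26],"twist": [9.3,15.5,-117.4]}
  fingers: 0.6

```text
time_s: 11.03
ee_pos: [0.4694, -0.2026, 0.2301]
tool_rot: [-0.0, 0.471, 0.882, -0.001]
force: [-0.4, 0.1, -0.4]
opening: 0.6
```

```bash
python3 - <<'E'
from h import *
s=status.state(); print(s['time_s'],s['ee_pos'],s['joint_pos'])
print(rows([.551,-.311,.2],downtool(np.radians(192.4))))
E
```

```text
11.0333 [ 0.46936361 -0.20260484  0.23009971] [-4.06915453e-01  2.69103781e-01  1.07959415e-02  1.31346810e+00
 -1.01642207e-03 -9.97491330e-01]
(array([-135.5,    7.5,   30.1]), array([ -0.1,  -0.1, -68.6]))
```

arm_command:
  motion:
    - {"slide": [-14,1,3],"twist": [0,0,-7]}
    - {"slide": [-28,2,6],"twist": [0,0,-14]}
    - {"slide": [-42,3,9],"twist": [0,0,-21]}
    - {"slide": [-56,4,12],"twist": [0,0,-28]}
    - {"slide": [-70,4,15],"twist": [0,0,-35]}
    - {"slide": [-84,5,18],"twist": [0,0,-42]}
    - {"slide": [-98,5,21],"twist": [0,0,-49]}
    - {"slide": [-112,5,24],"twist": [0,0,-56]}
    - {"slide": [-126,5,27],"twist": [0,0,-63]}
    - {"slide": [-137,5,30],"twist": [0,0,-68.4]}
    - {"slide": [-137,5,30],"twist": [0,0,-68.4]}
    - {"slide": [-137,5,30],"twist": [0,0,-68.4]}

```text
time_s: 12.03
ee_pos: [0.5498, -0.3108, 0.1993]
tool_rot: [-0.001, -0.105, 0.994, 0.001]
force: [-1.1, -0.9, 0.5]
opening: 0.595
```

```bash
python3 - <<'E'
from h import *
s=status.state(); print(s['time_s'],s['ee_pos'],s['joint_pos'][5])
c=cam('wrist'); import pickle; pickle.dump(c,open('c.pkl','wb'))
cv2.imwrite('pics/w11.png',eyes.read_camera('wrist')[:,:,::-1])
crop('pics/w11.png',190,320,110,230,5,'pics/w11c.png')
E
```

```text
12.0333 [ 0.54978546 -0.31084839  0.19929243] -2.29615134035269
```

View pics/w11.png

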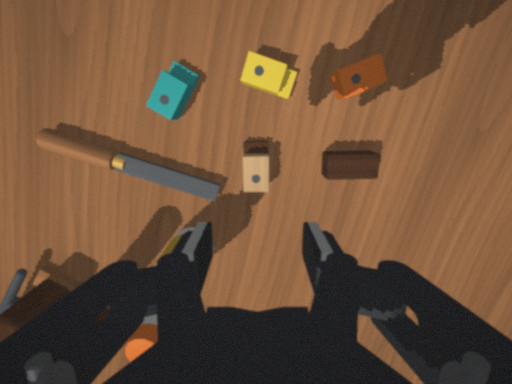

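View pics/w11c.png

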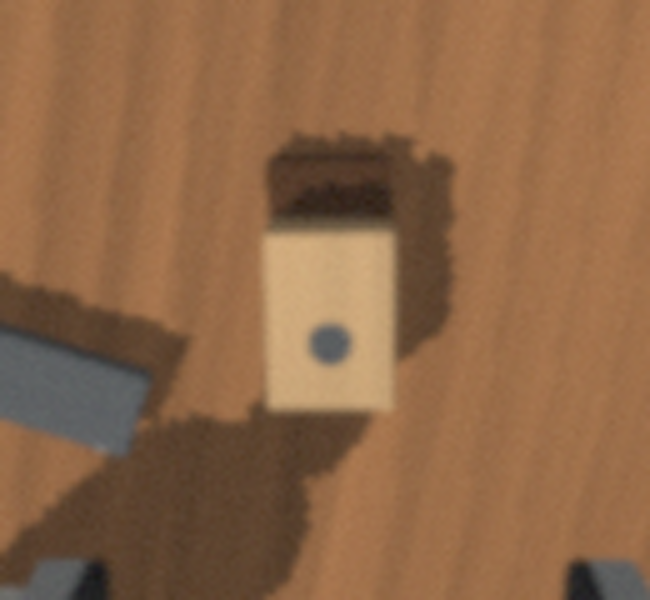

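```bash
python3 - <<'E'
from h import *
import pickle; c=pickle.load(open('c.pkl','rb'))
f=lambda x,y,z=.032: onz(c,190+x/5,110+y/5,z)[:2]
fl,fr,rr,rl=f(263,230),f(396,228),f(393,409),f(267,409)
F=(fl+fr)/2;B=(rr+rl)/2;d=F-B;y=np.degrees(np.arctan2(d[1],d[0]));m=(F+B)/2
print(np.linalg.norm(d),m,y,np.linalg.norm(fl-fr),np.linalg.norm(rr-rl))
u=d/np.linalg.norm(d);n=np.array([-u[1],u[0]])
for p in [(150,372),(130,455)]:
    q=f(*p,z=.008)-m; print('rasp rel',q@u,q@n)
print(rows([*m,.022],downtool(np.radians(y-90))))
E
```

```text
0.04215443754510666 [ 0.55008753 -0.31068196] -77.79558809676799 0.02987827789084935 0.029369692465777173
rasp rel -0.01842492821800306 0.04499713053383256
rasp rel -0.04023889105403406 0.05092858173299169
(array([ -0.7,  -0.6, 177.7]), array([ 0.1, -0.1, -0.1]))
```

arm_command:
  motion:
    - {"slide": [-0.5,-0.5,40],"twist": [0,0,0]}
    - {"slide": [-0.5,-0.5,80],"twist": [0,0,0]}
    - {"slide": [-0.5,-0.5,120],"twist": [0,0,0]}
    - {"slide": [-0.5,-0.5,150],"twist": [0,0,0]}
    - {"slide": [-0.5,-0.5,168],"twist": [0,0,0]}
    - {"slide": [-0.5,-0.5,178],"twist": [0,0,0]}
    - {"slide": [-0.5,-0.5,178],"twist": [0,0,0]}
    - {"slide": [-0.5,-0.5,178],"twist": [0,0,0]}
  fingers: 0.52

```text
time_s: 12.75
ee_pos: [0.5507, -0.3112, 0.0227]
tool_rot: [-0.001, -0.107, 0.994, 0.0]
force: [0.3, -1.1, 0.0]
opening: 0.52
```

arm_command:
  motion:
    - {"slide": [0,0,0],"twist": [0,0,0]}
    - {"slide": [0,0,0],"twist": [0,0,0]}
    - {"slide": [0,0,0],"twist": [0,0,0]}
    - {"slide": [0,0,0],"twist": [0,0,0]}
    - {"slide": [0,0,0],"twist": [0,0,0]}
    - {"slide": [0,0,0],"twist": [0,0,0]}
  fingers: 0

```text
time_s: 13.25
ee_pos: [0.5521, -0.3122, 0.0244]
tool_rot: [0.001, -0.107, 0.994, -0.001]
force: [-0.5, 0.5, 6.8]
opening: 0.342
```

```bash
python3 - <<'E'
from h import *
s=status.state(); print(s['time_s'],s['opening'],s['ee_pos'],s['force'],s['joint_pos'][5])
cv2.imwrite('pics/w12.png',eyes.read_camera('wrist')[:,:,::-1])
b=(np.array([.550,-.311,.022]),R.from_matrix(downtool(np.radians(192.4))))
P=[((.55,-.311,.17),192),((.51,-.25,.21),165),((.48,-.2,.22),140),((.47,-.15,.22),118),((.47,-.1,.22),95),((.49,-.06,.22),72)]
for p,y in P: print(rows(p,downtool(np.radians(y)),b))
b=(np.array(P[-1][0]),R.from_matrix(downtool(np.radians(72))))
for p,y in [((.51,-.02,.22),50),((.535,.02,.215),27)]: print(rows(p,downtool(np.radians(y)),b))
print(rows(railp(-.1,0,.12),railtool(),b)); print(rows(railp(-.055,0,.08),railtool(),b))
E
```

```text
13.25 0.34188320447511755 [ 0.55205674 -0.31223799  0.02442702] [-0.46376142  0.54428539  6.845432  ] -2.3001444512523257
(array([   0.,    0., -148.]), array([0. , 0. , 0.4]))
(array([  26. ,   68.2, -188. ]), array([ 0. ,  0. , 27.4]))
(array([  44.5,  123.4, -198. ]), array([ 0. ,  0. , 52.4]))
(array([  43.6,  174.4, -198. ]), array([ 0. ,  0. , 74.4]))
(array([  32.8,  223.3, -198. ]), array([ 0. ,  0. , 97.4]))
(array([   4.7,  258. , -198. ]), array([  0. ,   0. , 120.4]))
(array([44.2,  6.7,  0. ]), array([ 0.,  0., 22.]))
(array([90. , 18.1,  5. ]), array([ 0.,  0., 45.]))
(array([129.1,  18. , -16.8]), array([-13.3,  -8.7,  65.8]))
(array([159.4,   4.6,  33.5]), array([-13.3,  -8.7,  65.8]))
```

View pics/w12.png

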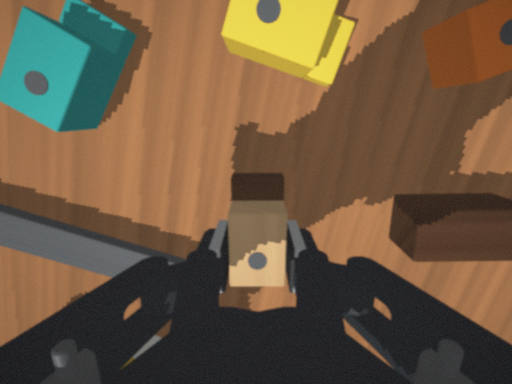

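Grasp is good and c sits in the jaws as b did. Lift and carry.

arm_command:
  motion:
    - {"slide": [0,0,-15],"twist": [0,0,0]}
    - {"slide": [0,0,-50],"twist": [0,0,0]}
    - {"slide": [0,0,-90],"twist": [0,0,0]}
    - {"slide": [0,0,-130],"twist": [0,0,0]}
    - {"slide": [6,17,-160],"twist": [0,0,7]}
    - {"slide": [13,34,-175],"twist": [0,0,14]}
    - {"slide": [20,51,-184],"twist": [0,0,21]}
    - {"slide": [26,68,-190],"twist": [0,0,28]}
    - {"slide": [32,84,-194],"twist": [0,0,35]}
    - {"slide": [38,100,-198],"twist": [0,0,42]}
    - {"slide": [43,116,-198],"twist": [0,0,49]}
    - {"slide": [44,132,-198],"twist": [0,0,56]}
    - {"slide": [44,148,-198],"twist": [0,0,63]}
    - {"slide": [44,164,-198],"twist": [0,0,70]}
    - {"slide": [42,180,-198],"twist": [0,0,77]}
    - {"slide": [39,195,-198],"twist": [0,0,84]}
    - {"slide": [35,211,-198],"twist": [0,0,91]}
    - {"slide": [31,225,-198],"twist": [0,0,98]}
    - {"slide": [24,235,-198],"twist": [0,0,105]}
    - {"slide": [16,245,-198],"twist": [0,0,112]}

```text
time_s: 14.97
ee_pos: [0.4827, -0.0749, 0.2208]
tool_rot: [-0.0, 0.766, 0.643, -0.0]
force: [0.1, -0.2, -0.5]
opening: 0.341
```

```bash
python3 - <<'E'
from h import *
s=status.state(); print(s['time_s'],s['opening'],s['ee_pos'],s['joint_pos'][5])
b=None
for p,y in [((.51,-.02,.22),50),((.535,.02,.215),27)]: print(rows(p,downtool(np.radians(y)),b))
print(rows(railp(-.1,0,.12),railtool(),b)); print(rows(railp(-.055,0,.08),railtool(),b))
E
```

```text
14.9667 0.34112605726189354 [ 0.48265574 -0.07486837  0.22078461] 0.02111873375785711
(array([58.8, 17.4,  0.8]), array([-0.1, -0. , 30. ]))
(array([102.5,  35. ,   5.8]), array([-0.1,  0. , 53. ]))
(array([141.3,  40.3, -16. ]), array([-12.9,  -9.7,  73.7]))
(array([173.1,  31.3,  34.3]), array([-12.9,  -9.7,  73.7]))
```

arm_command:
  motion:
    - {"slide": [14,4,0],"twist": [0,0,7]}
    - {"slide": [28,8,0],"twist": [0,0,14]}
    - {"slide": [42,12,0],"twist": [0,0,21]}
    - {"slide": [58,17,0],"twist": [0,0,28]}
    - {"slide": [70,23,0],"twist": [-2,-1,35]}
    - {"slide": [83,28,-2],"twist": [-4,-2,42]}
    - {"slide": [95,33,-5],"twist": [-6,-4,48]}
    - {"slide": [107,36,-8],"twist": [-8,-5.5,54]}
    - {"slide": [119,38,-11],"twist": [-10,-7,60]}
    - {"slide": [131,40,-14],"twist": [-11.5,-8.5,66]}
    - {"slide": [141,40,-16],"twist": [-12.9,-9.7,72]}
    - {"slide": [157,36,8],"twist": [-12.9,-9.7,73.7]}
    - {"slide": [173,31,34],"twist": [-12.9,-9.7,73.7]}
    - {"slide": [173,31,34],"twist": [-12.9,-9.7,73.7]}
    - {"slide": [173,31,34],"twist": [-12.9,-9.7,73.7]}
    - {"slide": [173,31,34],"twist": [-12.9,-9.7,73.7]}

```text
time_s: 16.3
ee_pos: [0.5428, 0.0894, 0.1871]
tool_rot: [0.131, 0.99, 0.053, 0.007]
force: [0.4, 0.0, 0.4]
opening: 0.341
```

```bash
python3 - <<'E'
from h import *
M,o=railT(); s=status.state(); print(s['time_s'],s['opening'],(M.T@(s['ee_pos']-o)).round(4),s['force'])
print(rows(railp(-.055,0,.0245),railtool()))
cv2.imwrite('pics/w13.png',eyes.read_camera('wrist')[:,:,::-1])
s=status.state(); print(rows(railp(-.055,0,.0245),railtool()))
E
```

```text
16.3 0.34120537817378027 [-0.0558  0.0008  0.0804] [0.39520966 0.04292193 0.43971937]
(array([ 0.8, -0.8, 55.9]), array([ 0. , -0.1,  0.3]))
(array([ 0.3, -1.2, 56.4]), array([ 0. , -0.2,  0.3]))
```

View pics/w13.png

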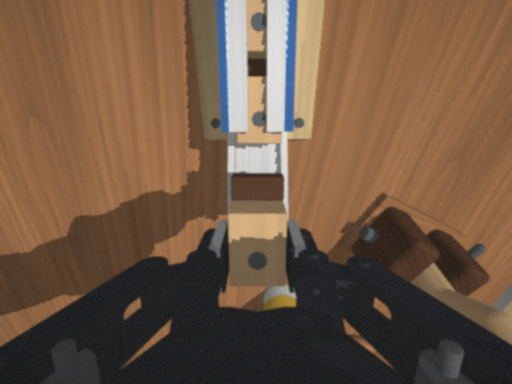

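arm_command:
  motion:
    - {"slide": [0.3,0,20],"twist": [0,0,0.2]}
    - {"slide": [0.4,0,38],"twist": [0,0,0.2]}
    - {"slide": [0.4,0,48],"twist": [0,0,0.2]}
    - {"slide": [0.4,0,52],"twist": [0,0,0.2]}
    - {"slide": [0.4,0,54],"twist": [0,0,0.2]}
    - {"slide": [0.4,0,55.5],"twist": [0,0,0.2]}
    - {"slide": [0.4,0,55.5],"twist": [0,0,0.2]}
    - {"slide": [0.4,0,55.5],"twist": [0,0,0.2]}

```text
time_s: 17.02
ee_pos: [0.545, 0.0757, 0.1334]
tool_rot: [0.13, 0.99, 0.052, 0.008]
force: [1.1, 0.4, 0.0]
opening: 0.348
```

```bash
python3 - <<'E'
from h import *
M,o=railT(); s=status.state(); print(s['time_s'],s['opening'],(M.T@(s['ee_pos']-o)).round(4),M.T@s['force'])
cv2.imwrite('pics/d14.png',eyes.read_camera('side')[:,:,::-1])
crop('pics/d14.png',130,250,90,210,5,'pics/d14c.png')
E
```

```text
17.0167 0.34791877355935985 [-0.0552  0.0001  0.025 ] [ 0.29145234 -1.08839817  0.11526429]
```

View pics/d14c.png

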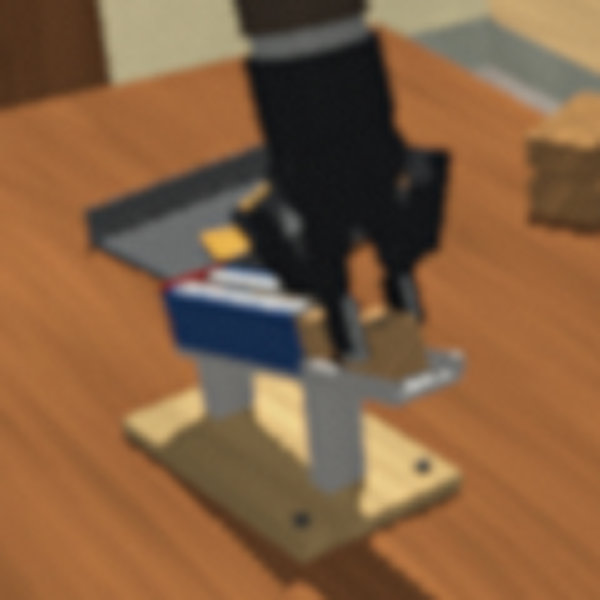

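Release as before, retreat, close.

arm_command:
  motion:
    - {"slide": [0,0,1],"twist": [0,0,0]}
    - {"slide": [0,0,1],"twist": [0,0,0]}
    - {"slide": [0,0,1],"twist": [0,0,0]}
    - {"slide": [0,20,1],"twist": [0,0,0]}
    - {"slide": [0,50,1],"twist": [0,0,0]}
    - {"slide": [0,65,1],"twist": [0,0,0]}
    - {"slide": [0,65,1],"twist": [0,0,0]}
  fingers: 0.55

```text
time_s: 17.65
ee_pos: [0.5516, 0.0103, 0.1496]
tool_rot: [0.131, 0.99, 0.05, 0.008]
force: [-0.8, 0.6, -0.0]
opening: 0.548
```

arm_command:
  motion:
    - {"slide": [0,0,0],"twist": [0,0,0]}
    - {"slide": [0,0,0],"twist": [0,0,0]}
    - {"slide": [0,0,0],"twist": [0,0,0]}
    - {"slide": [0,0,0],"twist": [0,0,0]}
    - {"slide": [0,0,0],"twist": [0,0,0]}
  fingers: 0

```text
time_s: 18.07
ee_pos: [0.5508, 0.0136, 0.148]
tool_rot: [0.13, 0.99, 0.052, 0.007]
force: [0.1, -1.2, 0.2]
opening: -0.001
```

```bash
python3 - <<'E'
from h import *
M,o=railT(); s=status.state(); print(s['time_s'],s['opening'],(M.T@(s['ee_pos']-o)).round(4),M.T@s['force'])
cv2.imwrite('pics/w15.png',eyes.read_camera('wrist')[:,:,::-1])
E
```

```text
18.0667 -0.0005079415174074851 [-0.1193  0.0006  0.0229] [-1.24464368  0.01717771 -0.14488897]
```

View pics/w15.png

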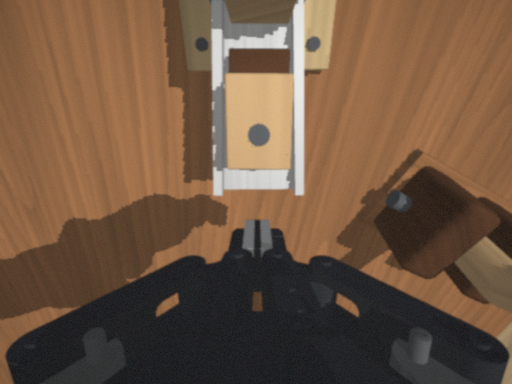

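arm_command:
  motion:
    - {"slide": [0,-15,0],"twist": [0,0,0]}
    - {"slide": [0,-22,0],"twist": [0,0,0]}
    - {"slide": [0,-29,0],"twist": [0,0,0]}
    - {"slide": [0,-36,0],"twist": [0,0,0]}
    - {"slide": [0,-43,0],"twist": [0,0,0]}
    - {"slide": [0,-50,0],"twist": [0,0,0]}
    - {"slide": [0,-57,0],"twist": [0,0,0]}
    - {"slide": [0,-63,0],"twist": [0,0,0]}
    - {"slide": [0,-68,0],"twist": [0,0,0]}
    - {"slide": [0,-72,0],"twist": [0,0,0]}
    - {"slide": [0,-75,0],"twist": [0,0,0]}
    - {"slide": [0,-76,0],"twist": [0,0,0]}
    - {"slide": [0,-76,0],"twist": [0,0,0]}

```text
time_s: 19.2
ee_pos: [0.5433, 0.086, 0.1286]
tool_rot: [0.13, 0.99, 0.052, 0.007]
force: [-0.2, -0.4, -0.3]
opening: 0.004
```

```bash
python3 - <<'E'
from h import *
M,o=railT(); s=status.state(); print(s['time_s'],s['opening'],(M.T@(s['ee_pos']-o)).round(4),M.T@s['force'])
cv2.imwrite('pics/w16.png',eyes.read_camera('wrist')[:,:,::-1])
cv2.imwrite('pics/c16.png',eyes.read_camera('scene')[:,:,::-1])
crop('pics/c16.png',290,390,190,285,6,'pics/c16c.png')
E
```

```text
19.2 0.0035132136621503314 [-0.0439  0.0007  0.023 ] [-0.29229392  0.26053964 -0.3871962 ]
```

View pics/w16.png

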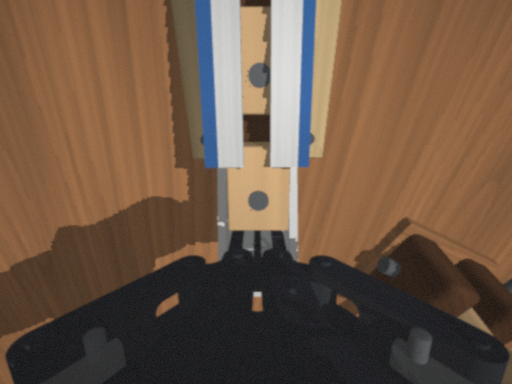

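View pics/c16c.png

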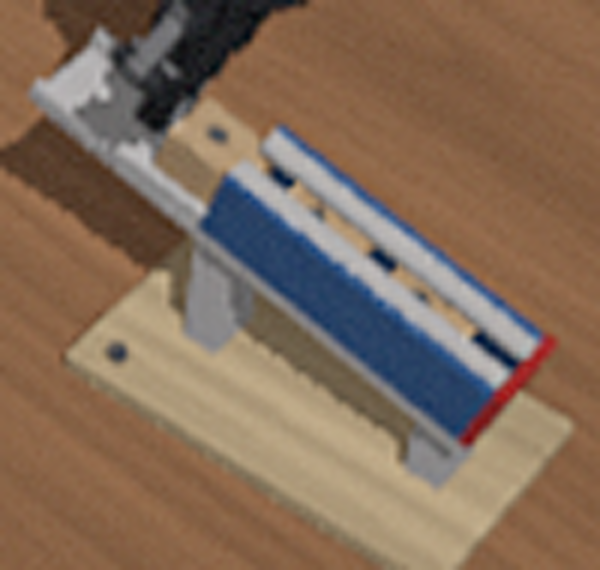

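arm_command:
  motion:
    - {"slide": [0,-2,0],"twist": [0,0,0]}
    - {"slide": [0,-4,0],"twist": [0,0,0]}
    - {"slide": [0,-6,0],"twist": [0,0,0]}
    - {"slide": [0,-7,0],"twist": [0,0,0]}
    - {"slide": [0,-7,0],"twist": [0,0,0]}

```text
time_s: 19.72
ee_pos: [0.5426, 0.0928, 0.1268]
tool_rot: [0.13, 0.99, 0.052, 0.007]
force: [0.2, 0.7, -0.4]
opening: 0.002
```

arm_command:
  motion:
    - {"slide": [0,-1,0],"twist": [0,0,0]}
    - {"slide": [0,-1.5,0],"twist": [0,0,0]}
    - {"slide": [0,-1.5,0],"twist": [0,0,0]}

```text
time_s: 19.97
ee_pos: [0.5424, 0.0941, 0.1264]
tool_rot: [0.13, 0.99, 0.052, 0.007]
force: [-0.3, -1.5, 0.0]
opening: 0.003
```

arm_command:
  motion:
    - {"slide": [0,-1,0],"twist": [0,0,0]}
    - {"slide": [0,-1.5,0],"twist": [0,0,0]}
    - {"slide": [0,-1.5,0],"twist": [0,0,0]}

```text
time_s: 20.22
ee_pos: [0.5423, 0.0953, 0.1261]
tool_rot: [0.131, 0.99, 0.052, 0.007]
force: [0.4, -1.1, 1.2]
opening: 0.001
```

```bash
python3 - <<'E'
from h import *
M,o=railT(); s=status.state(); print(s['time_s'],s['opening'],(M.T@(s['ee_pos']-o)).round(4),M.T@s['force'])
cv2.imwrite('pics/w17.png',eyes.read_camera('wrist')[:,:,::-1])
cv2.imwrite('pics/c17.png',eyes.read_camera('scene')[:,:,::-1])
crop('pics/c17.png',290,390,190,285,6,'pics/c17c.png')
E
```

```text
20.2167 0.0005656006361920105 [-0.0343  0.0008  0.0231] [-1.38836653 -0.32782086  0.88346159]
```

View pics/w17.png

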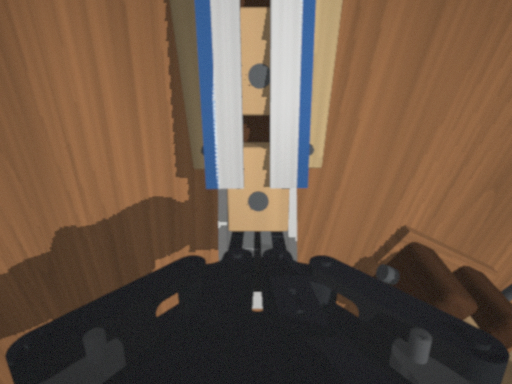

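View pics/c17c.png

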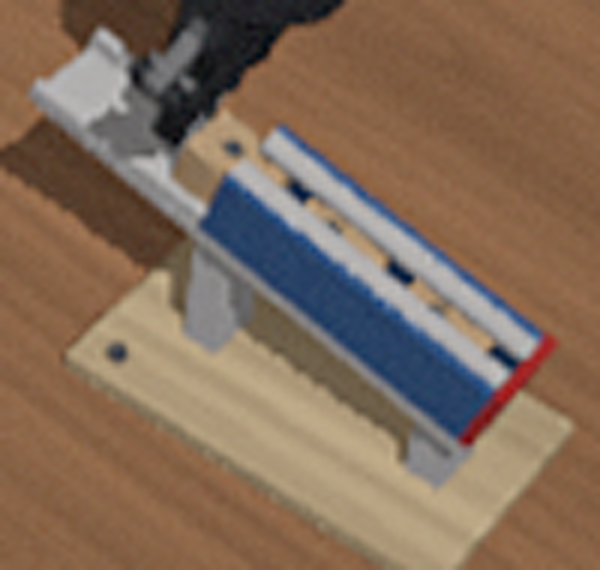

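```bash
python3 - <<'E'
from h import *
c=cam('wrist')
for p in [(258,231,.032),(258,188,.038),(258,142,.032),(258,116,.032)]: print(onrail(c,*p).round(4))
E
```

```text
[-0.0226  0.0008  0.032 ]
[0.0013 0.0009 0.038 ]
[0.0214 0.001  0.032 ]
[0.0328 0.001  0.032 ]
```

arm_command:
  motion:
    - {"slide": [0,-1,0],"twist": [0,0,0]}
    - {"slide": [0,-2,0],"twist": [0,0,0]}
    - {"slide": [0,-2,0],"twist": [0,0,0]}

```text
time_s: 20.57
ee_pos: [0.5424, 0.0956, 0.1263]
tool_rot: [0.132, 0.99, 0.051, 0.007]
force: [-0.2, -7.4, 2.5]
opening: 0.001
```

arm_command:
  motion:
    - {"slide": [0,-1,0],"twist": [0,0,0]}
    - {"slide": [0,-1.5,0],"twist": [0,0,0]}
    - {"slide": [0,-1.5,0],"twist": [0,0,0]}

```text
time_s: 20.82
ee_pos: [0.5425, 0.0957, 0.1265]
tool_rot: [0.134, 0.99, 0.051, 0.007]
force: [0.2, -8.5, 4.4]
opening: 0.001
```

arm_command:
  motion:
    - {"slide": [0,4,0],"twist": [0,0,0]}
    - {"slide": [0,20,0],"twist": [0,0,0]}
    - {"slide": [0,50,-15],"twist": [0,0,0]}
    - {"slide": [0,80,-50],"twist": [0,0,0]}
    - {"slide": [0,80,-80],"twist": [0,0,0]}
    - {"slide": [0,80,-80],"twist": [0,0,0]}
    - {"slide": [0,80,-80],"twist": [0,0,0]}

```text
time_s: 21.4
ee_pos: [0.5494, 0.0432, 0.2256]
tool_rot: [0.129, 0.99, 0.051, 0.01]
force: [0.4, -0.3, -1.2]
opening: -0.003
```

```bash
python3 - <<'E'
from h import *
s=status.state(); print(s['time_s'],s['force'])
c=cam('wrist'); import pickle; pickle.dump(c,open('c2.pkl','wb'))
cv2.imwrite('pics/w18.png',eyes.read_camera('wrist')[:,:,::-1])
crop('pics/w18.png',180,330,0,140,5,'pics/w18c.png')
for n,b in [('scene',(290,390,190,285)),('side',(150,230,135,205))]:
    cv2.imwrite(f'pics/{n}18.png',eyes.read_camera(n)[:,:,::-1]); crop(f'pics/{n}18.png',*b,6,f'pics/{n}18c.png')
E
```

```text
21.4 [ 0.40175897 -0.25971046 -1.21179329]
```

View pics/w18c.png

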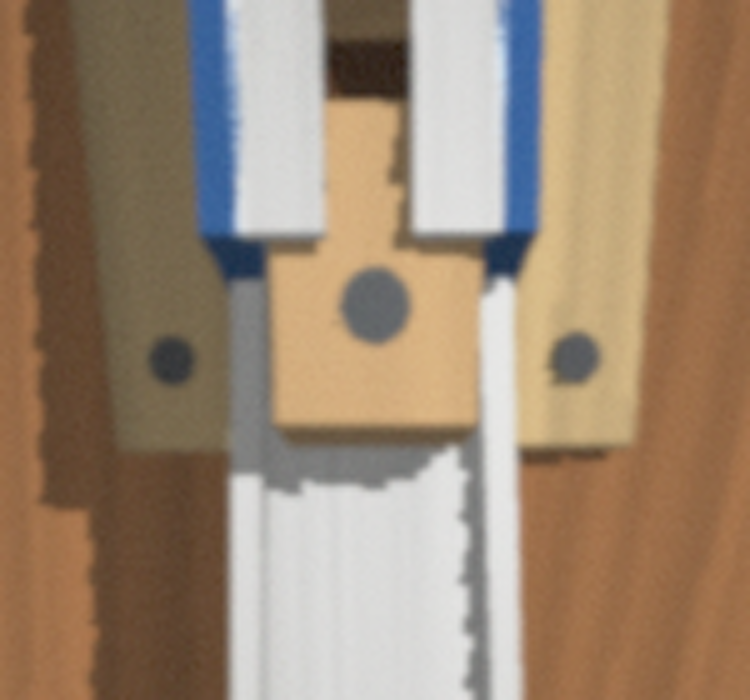

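View pics/scene18c.png

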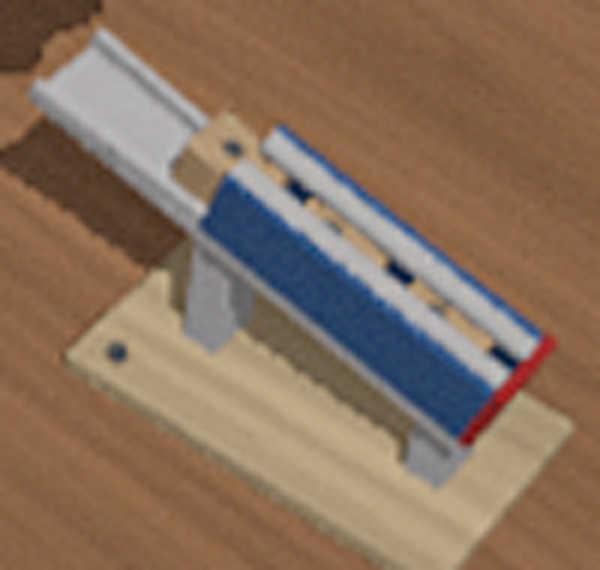

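View pics/side18c.png

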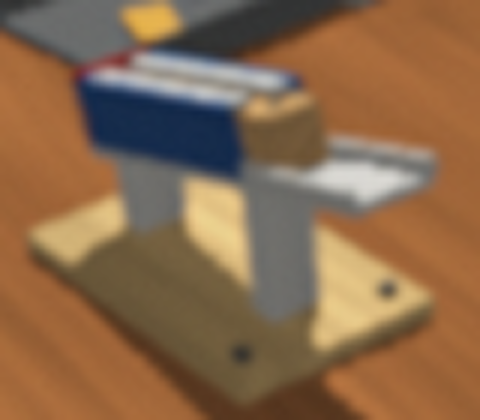

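View pics/side18.png

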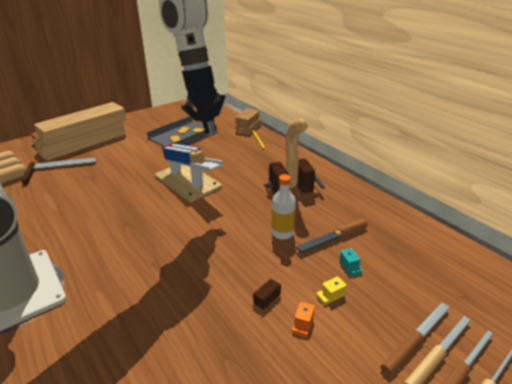

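```bash
python3 - <<'E'
from h import *
import pickle; c=pickle.load(open('c2.pkl','rb'))
f=lambda x,y,z: onrail(c,180+x/5,y/5,z)
print('tail top',f(275,428,.032),f(477,424,.032),'mouth roof',f(280,238,.038),f(460,236,.038))
print('tail bottom', f(375,440,0))
s=status.state(); print(s['ee_pos'],s['force'],abs(s['qvel']).max())
S=cam('scene')
import itertools
for x in [-.010,.004,.046,.060,.102,.116,.130]: print(x,((proj(S,railp(x,0,.032))[0]-[290,190])*6).round())
print(env.job_done())
E
```

```text
tail top [-0.02305365  0.01497252  0.032     ] [-0.02246579 -0.01416035  0.032     ] mouth roof [0.000479   0.01337111 0.038     ] [ 0.00078258 -0.01097442  0.038     ]
tail bottom [-2.17947240e-02  5.67275060e-04 -2.77555756e-17]
[0.54699358 0.04286876 0.2216988 ] [-0.33085888  0.42361667 -0.17567043] 0.0102581464712103
-0.01 [224. 143.]
0.004 [249. 163.]
0.046 [323. 224.]
0.06 [349. 245.]
0.102 [426. 308.]
0.116 [452. 329.]
0.13 [478. 351.]
the job is handed in; nothing more can be done
None
```

All three buttons are loaded in the rail, flat with tongue downhill and hole up, and the job is handed in at about 21.6 s of the 72 s allowed. I pushed button_a into the tube, then placed the two bench buttons behind it one at a time. I pushed the whole row until it stopped against the red stop at about 9 N.

- **Position along the rail:** the last button's tail measures about 23 mm outside the mouth (22–23 mm in the picture), against 24 mm fully home. That is within calibration error and the 6 mm tolerance.
- **Sideways:** the last button sits within 1 mm of the rail's middle.
- **Row:** in the final pictures the three bodies show through the roof slot, separated by dark stretches about as long as a tongue. I saw no other gaps. The first two buttons are inside the tube, so I checked them only by eye through that slot.
- **Bystanders:** the glue bottle, offcut, rasp, vise and coloured look-alikes look unmoved in the side view, judged by eye. The gripper was clear of everything.

No check failed or disagreed. One arm call was refused for leaving out the twist value, and nothing moved.

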